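# Load and close up a battery pack housing

## Robot

A 6-joint arm with a two-finger parallel gripper is mounted at the origin on a cart in front of the work surface, level with it; the furniture and walls round the work are solid. World frame = base frame: x ahead of the robot, y to its left, z up, the work surface at z = 0. Lengths are in m, angles in rad, forces in N, time in s.
With the tool pointing down it reaches from about 0.3 to 0.775 m from the base axis. Payload 14.6 kg.
Tool frame: the origin (TCP) lies midway between the tips of the shut fingers; the grasp point (between the pads) lies 19 mm behind it (grasp_offset is the distance from the TCP to the grasp point, in m); z points along the fingers, y is the line along which they close (so a half turn about z gives the same grasp; the last joint's range is limited). The gripper opens to 94 mm and grips with 3 to 60 N. Pads are 16 mm wide; open, the fingers measure 119 mm over their backs; the gripper's body (75 mm by 177 mm) begins 78 mm behind the grasp point.
Start: joints at [-1.197, 0.3, 1.521, -0, 1.321, -0.067], TCP at [0.235, -0.497, 0.205] pointing down, gripper open.
Joint ranges: [-3.03, 3.03], [-0.79, 2.21], [0.23, 2.52], [-1.04, 4.18], [0, 3.07], [-2.55, 2.55]. Speed limits (rad/s): [2.22, 2.22, 2.57, 3.14, 3.14, 3.14].

## Interface

Orientations are given as [roll, pitch, yaw] about the fixed x, y, z axes, in that order (R = Rz(yaw) Ry(pitch) Rx(roll)).
In Python, from station import * gives the robot as it stands. The module is installed in compiled form; this text tells all that it offers.
- The arm moves only by the tool send_rows, never from a script. Its argument "rows" is a list of rows, each an object of numbers: "dx", "dy", "dz": the shift along the tool's x, y, z in mm; "roll": the turn about the tool's z in degrees; "jaw": the closure, from -1 (fully open) to 1 (shut). In form: [{"dx": .., "dy": .., "dz": .., "roll": .., "jaw": ..}, ...]. A call has 1 to 12 rows; each row shifts and turns the commanded pose from where the row before left it, along the tool's axes as they then stand; what a row does not reach is not made up. A row lasts 1/12 s, in which the tool goes at most 41.7 mm and 7.16 degrees, less where a joint would pass 70% of its speed; a pose out of reach is approached as far as the arm can. A call is refused whole if a number of a shift passes 41.7 or a number of a turn 7.16, either way. A call with a gripper value outside its range is refused whole. The fingers move at their own pace and stop on an object; "force" is the grip in N (left out, the last holds). Time passes only in rows, so rows that do not move let the fingers close. It gives the time, the measured TCP pose, the force, the opening and the grip force at its end, in the units of the state.
- get_obs(): the state, without advancing time (a new reading comes with each control period).
- camera(name): name is "scene" or "top" or "wrist"; returns a dict with "frame" (420x560x3 uint8, red, green, blue), "z_map" (420x560 float32, m along the optical axis (not along the pixel's ray), 0 where there is no reading), "camera_matrix" (3x3 intrinsics, pixels), "rvec" (rotation vector, rad) and "tvec" (3), from world to camera coordinates, as OpenCV has them. Camera axes: x right, y down, z forward; pixel columns grow to the right and rows downward; lengths in m; the calibration is good to about 2 mm. A picture is of the moment at which its call begins.
- hand_in(): hands the job in; it is judged then, once.
The state is a dict: "time_s": time; "qpos": joint angles; "joint_vel": joint speeds; "tau": joint torques, N m; "ee_pos": TCP position; "eef_rot": TCP orientation; "force": force on the tool from outside, world axes, zero at the start; "moment": the same for the moment, N m; "grip_width": finger opening in m; "grip_force": force on a finger pad.
Only numpy, scipy, OpenCV 4.12 (cv2) and the standard library are available. Lean on these libraries where they do the work, as an engineer would, in place of code of your own. Each camera call takes 0.05 s, during which the arm holds its last target. There are 200 camera calls.

## Task

Load the grey battery-pack housing: lift the aluminium plate off its two studs and lay it flat on the free left-hand part of the blue mat, slide the housing's cover fully open, lay every loose battery cell from the bench flat in the battery bay, one on top of another between the corner ribs, and slide the cover fully shut. Then lower the plate level back onto both studs until it lies flat and fully down; leave the tape roll, the loupe, the yellow-lidded jar and the odd battery out of reach to the right of the laptop where they are.

Things in the scene. Friction and masses are not known exactly. Their poses are not given: they have to be found in the camera images.
- pack: grey battery-pack housing fixed to the bench, 120 (x) x 224 (y) x 50 mm high; origin under its centre. Its -y half is the battery bay, its +y half the electronics bay with a green board. Long walls at x = +-57 mm. Beside the electronics bay two ears carry upright steel studs at x = +-65, y = 56 mm: 8 mm diameter, from z = 50 to 70 mm, the top 8 mm tapering to 3 mm.
- bay_floor (a point): centre of the battery bay floor, 4 mm above the bench; axes as the housing's. Bay 108 (x) x 104 (y), 38 mm deep to the cover. Four black corner ribs, 34 mm tall, leave a well 50 mm wide (y) where cells lie stacked flat, length along x, either way round; between the ribs, at the middle of both sides of the well, are finger pockets 54 (x) x 27 mm (y) down to the floor.
- plate_seat (a point): point midway between the two studs, 50 mm above the bench, where the seated plate's underside centre lies; axes as the housing's, studs at x = +-65 mm from it. The open cover's grip bar stands in this place, so the plate goes on only with the cover shut, and must be off before the cover can open.
- cover (a joint): travel (m) of the flat aluminium sliding cover (107 mm in x, 112 mm in y, 5.5 mm thick, top 48 mm above the bench) along the housing's +y: 0 = shut over the battery bay, 0.110 = fully open, over the electronics bay. Starts 0 to 30 mm open, stays where it is left, resists with about 1.5 N.
- mat_spot (a point): a free spot on the bench at the middle of the near, left-hand part of the blue mat (the mat is 2.4 mm thick; this point is on its top). The mat's left edge runs along the world x direction, about 55 mm to the left (+y) of this point. World axes. A lamp head hangs over the mat's far left corner, 0.45 m above the bench, from 135 mm farther away (+x) on: keep the wrist clear of it.
- cover_grip (a point): top centre of the black grip bar on the middle of the cover: 60 mm along the housing's x, 12 mm thick along y (grasp across this), 20 mm tall above the cover; this point moves with the cover, 68 mm above the bench.
- plate: loose aluminium plate that covers the electronics bay, at the start on its studs; 156 x 92 x 6 mm, 0.14 to 0.28 kg; origin at the centre of its underside, x along its length, z up. Two through holes of 11 mm diameter at x = +-65 mm, y = 0. On its middle a black grip bar, 60 mm along x, 12 mm thick in y (grasp across this), top 28 mm above the underside. Either way round fits.
- cell1: tan phone battery pouch cell, flat slab 93 x 42 x 9 mm, 45 g, lying flat on the bench; origin at the centre of its underside (the solid part runs from x = -46 to +41 mm, the rest is a thin tab), x along its length, y across its 42 mm width (grasp across this), z up. Stacked cells lie 8 mm apart. Two to four cells are present.
- cell2: tan phone battery pouch cell, flat slab 93 x 42 x 9 mm, 45 g, lying flat on the bench; origin at the centre of its underside (the solid part runs from x = -46 to +41 mm, the rest is a thin tab), x along its length, y across its 42 mm width (grasp across this), z up. Stacked cells lie 8 mm apart. Two to four cells are present.
- cell3: tan phone battery pouch cell, flat slab 93 x 42 x 9 mm, 45 g, lying flat on the bench; origin at the centre of its underside (the solid part runs from x = -46 to +41 mm, the rest is a thin tab), x along its length, y across its 42 mm width (grasp across this), z up. Stacked cells lie 8 mm apart. Two to four cells are present.
- cell4: tan phone battery pouch cell, flat slab 93 x 42 x 9 mm, 45 g, lying flat on the bench; origin at the centre of its underside (the solid part runs from x = -46 to +41 mm, the rest is a thin tab), x along its length, y across its 42 mm width (grasp across this), z up. Stacked cells lie 8 mm apart. Two to four cells are present.
- tape: bystander: roll of brown tape lying flat, 60 mm diameter, 12 mm high; origin under its centre
- loupe: bystander: black watchmaker's loupe, 36 mm diameter, 30 mm high; origin under its centre
- flux_jar: bystander: small jar with a yellow lid, 36 mm diameter, 33 mm high; origin under its centre
Mind the look-alikes: they are no part of the job. What is shaped like the cell2 but purple is not meant.

How it is judged:
On the way, in this order (a step that is already met when the one before it is completed fails the run):
1. the plate lies flat on the blue mat (world y of plate below -0.34 m and height (world z) of plate below 0.012 m and angle between plate's own z axis and vertical below 0.06 rad), for 0.2 s.
2. the sliding cover is opened fully (value of joint cover above 0.095 m), for 0.2 s.
3. with the cover open, every cell lies flat in the well of the battery bay (x of cell1 in the frame of bay_floor between -0.014 and 0.014 m and y of cell1 in the frame of bay_floor between -0.01 and 0.01 m and z of cell1 in the frame of bay_floor between -0.004 and 0.03 m and angle between each of cell1, cell2, cell3, cell4's own z axis and vertical below 0.2 rad and x of cell2 in the frame of bay_floor between -0.014 and 0.014 m and y of cell2 in the frame of bay_floor between -0.01 and 0.01 m and z of cell2 in the frame of bay_floor between -0.004 and 0.03 m and x of cell3 in the frame of bay_floor between -0.014 and 0.014 m and y of cell3 in the frame of bay_floor between -0.01 and 0.01 m and z of cell3 in the frame of bay_floor between -0.004 and 0.03 m and x of cell4 in the frame of bay_floor between -0.014 and 0.014 m and y of cell4 in the frame of bay_floor between -0.01 and 0.01 m and z of cell4 in the frame of bay_floor between -0.004 and 0.03 m and value of joint cover above 0.095 m), for 0.2 s.
4. the cover is slid fully shut over the cells (value of joint cover below 0.004 m), for 0.2 s.
5. the plate lies fully down on both studs (horizontal distance between plate and plate_seat below 0.004 m and z of plate in the frame of plate_seat between -0.003 and 0.003 m and angle between plate's own z axis and vertical below 0.03 rad and angle between the x axis of plate and the x axis of pack, either way round below 0.05 rad), for 0.2 s.
At the end, for the whole second after the job is handed in: each present cell is flat (0.2 rad) in the well, within 14 mm in x and 10 mm in y of bay_floor and under 30 mm above it; cover joint under 4 mm; plate at rest, centred on plate_seat within 4 mm, height within 3 mm, tilt under 0.03, aligned within 0.05 rad (all of step 5 and x of cell1 in the frame of bay_floor between -0.014 and 0.014 m and y of cell1 in the frame of bay_floor between -0.01 and 0.01 m and z of cell1 in the frame of bay_floor between -0.004 and 0.03 m and angle between each of cell1, cell2, cell3, cell4's own z axis and vertical below 0.2 rad and x of cell2 in the frame of bay_floor between -0.014 and 0.014 m and y of cell2 in the frame of bay_floor between -0.01 and 0.01 m and z of cell2 in the frame of bay_floor between -0.004 and 0.03 m and x of cell3 in the frame of bay_floor between -0.014 and 0.014 m and y of cell3 in the frame of bay_floor between -0.01 and 0.01 m and z of cell3 in the frame of bay_floor between -0.004 and 0.03 m and x of cell4 in the frame of bay_floor between -0.014 and 0.014 m and y of cell4 in the frame of bay_floor between -0.01 and 0.01 m and z of cell4 in the frame of bay_floor between -0.004 and 0.03 m and value of joint cover below 0.004 m and linear speed of plate below 0.02 m/s); the robot touches nothing.
It fails at once if the tape roll, loupe or jar is pushed more than 30 mm (distance of any of tape, loupe, flux_jar from where it was at the start of the episode above 0.03 m).
Of cell1, cell2, cell3, cell4 only 2 to 4 are there at a start; the rules pass over those that are not, and their reading is None.
At some moment in a run one of cell1, cell2, cell3, cell4 may be knocked a few centimetres aside while the robot is not near it.
Once in a run the grip may slacken for a moment while it holds something.
It also fails if it takes over 208 s, if anything falls off the work surface, if the arm or the gripper's body presses on something with over 40 N, if the wrist force passes 120 N, or if a joint passes its speed limit or range.

## Working session

There is one attempt and no reset: what is moved stays moved. The work goes in short steps, Python scripts to look and compute and a tool call to move; the robot and the scene stay as the last step left them, time stands still between calls to the robot, and variables do not carry over. Pictures are saved under pics/ and viewed, at most 14 in all, crops included, and the job is handed in when it is done.

Besides the shell and the picture viewer there is one more tool, called as a command line: name --argument value ..., lists and objects as JSON in quotes. send_rows: Moves the arm, as the interface text tells. Its arguments: {"type":"object","properties":{"rows":{"type":"array"},"force":{"type":"number"}},"required":["rows"]}

```bash
mkdir -p pics; cat > h.py <<'E'
from station import *
import numpy as np, cv2
def cam(n):
    c=camera(n); c['R']=cv2.Rodrigues(np.array(c['rvec'],float))[0]; c['t']=np.array(c['tvec'],float).ravel(); c['K']=np.array(c['camera_matrix'],float); return c
def save(c,name,box=None,s=1):
    f=c['frame'][:,:,::-1]
    if box: f=f[box[1]:box[3],box[0]:box[2]]
    cv2.imwrite('pics/'+name,cv2.resize(f,None,fx=s,fy=s,interpolation=cv2.INTER_CUBIC))
def ray(c,uv,z):
    uv=np.atleast_2d(np.array(uv,float)); d=np.c_[uv,np.ones(len(uv))]@np.linalg.inv(c['K']).T@c['R']
    o=-c['R'].T@c['t']; return o+d*((z-o[2])/d[:,2])[:,None]
def cloud(c):
    v,u=np.mgrid[:420,:560]; Z=c['z_map']
    p=np.stack([u,v,np.ones_like(u)],-1)@np.linalg.inv(c['K']).T*Z[...,None]
    return (p-c['t'])@c['R']
def proj(c,P):
    q=(np.atleast_2d(P)@c['R'].T+c['t'])@c['K'].T; return q[:,:2]/q[:,2:]
E
python3 - <<'E'
from h import *
for n in ['scene','top','wrist']:
    c=cam(n); save(c,n+'0.png',s=1.4); print(n,-c['R'].T@c['t'],c['K'][0,0],(c['z_map']>0).mean())
print(get_obs())
E
```

```text
scene [-0.01019559  0.31111538  0.78101439] 493.2169234363526 0.9961734693877551
top [ 0.40559823 -0.09847026  1.02133521] 463.61135178709617 0.9962627551020408
wrist [ 0.3043237  -0.46492345  0.38476208] 352.72268715994966 0.996203231292517
{'time_s': 0.15, 'qpos': array([-1.19657837e+00,  3.00310677e-01,  1.52141102e+00,  5.83387411e-06,
        1.32069553e+00, -6.66016794e-02]), 'joint_vel': array([ 3.53825470e-04, -2.23905443e-03, -2.41374889e-03,  7.85417987e-04,
       -4.24715873e-04,  7.37047468e-05]), 'tau': array([ 8.85389927e-04, -5.31963265e+01, -3.52818525e+01,  7.08368607e-02,
        2.36389157e-02, -1.00890413e-04]), 'ee_pos': array([ 0.2346036 , -0.49724708,  0.20504628]), 'eef_rot': array([-3.14077029e+00, -6.05158515e-05,  4.40818163e-01]), 'force': array([-0.50414155,  0.36879211, -0.23004974]), 'moment': array([-0.01447766, -0.00634756,  0.00905576]), 'grip_force': 0.0, 'grip_width': 0.09393521235345414}
```

View pics/top0.png

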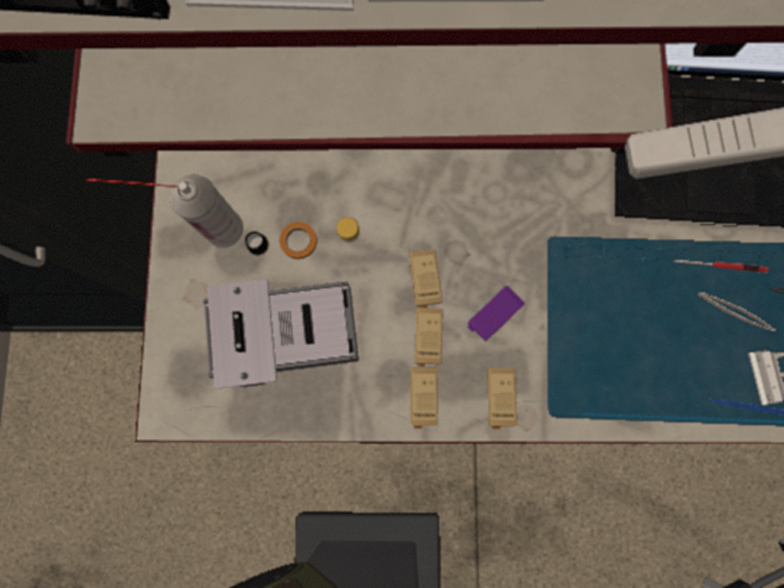

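View pics/scene0.png

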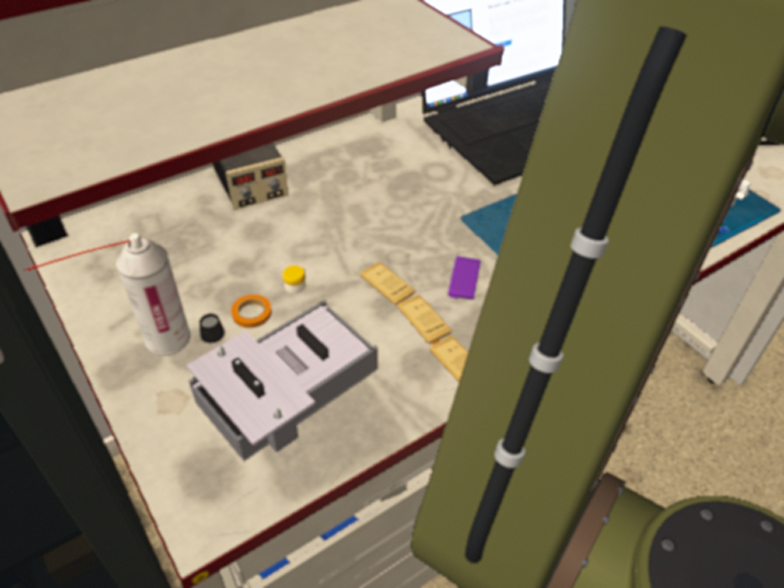

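```bash
cat >> h.py <<'E'
def rect(P):  # xy points (m) -> centre, sizes, yaw of long side
    (cx,cy),(a,b),t=cv2.minAreaRect((P[:,:2]*1000).astype(np.float32))
    if a<b: a,b,t=b,a,t+90
    t=(t+90)%180-90
    return np.round([cx,cy,a,b],1),round(t,2)
def blobs(c,m,z,mn=60):
    n,l,s,ce=cv2.connectedComponentsWithStats(m.astype(np.uint8)); out=[]
    for i in range(1,n):
        if s[i,4]>mn:
            v,u=np.nonzero(l==i); out.append((s[i,4],np.round(ce[i]),)+rect(ray(c,np.c_[u,v],z)))
    return out
E
python3 - <<'E'
from h import *
c=cam('top'); P=cloud(c); hsv=cv2.cvtColor(c['frame'],cv2.COLOR_RGB2HSV); H,S,V=[hsv[...,i] for i in range(3)]
print('floor z',np.median(P[200:240,200:270,2]))
for b in blobs(c,(H>10)&(H<28)&(S>70)&(V>120),.009): print('tan',*b)
print('purple',*blobs(c,(H>125)&(H<160)&(S>90),.009))
print('mat',*blobs(c,(H>85)&(H<110)&(S>120)&(P[...,2]<.03),.0024,500))
x,y,z=P[...,0],P[...,1],P[...,2]
reg=(x>.15)&(x<.6)&(y<.33)&(y>-.05)
for lo,hi,n in [(.044,.0515,'cover'),(.052,.06,'plate'),(.062,.0655,'?'),(.066,.071,'covergrip/studs'),(.074,.082,'plategrip')]:
    m=reg&(z>lo)&(z<hi)
    k,l,s,ce=cv2.connectedComponentsWithStats(m.astype(np.uint8))
    for i in range(1,k):
        if s[i,4]>15: print(n,s[i,4],ce[i].round(),rect(P[l==i]),np.median(z[l==i]))
# overhead things
for q in [(300,20),(300,95),(500,105),(540,270)]: print(q,P[q[1],q[0]])
save(c,'top1.png',(130,150,400,330),2.9)
E
```

```text
floor z 0.04736145548444194
tan 196 [247. 162.] [709.7  -1.5  34.3  33. ] 89.79
tan 341 [212. 171.] [690.2  78.7  59.5  58.5] -44.9
tan 727 [304. 197.] [ 627.6 -128.1   87.5   43.4] 7.32
tan 1561 [304. 262.] [ 484.3 -127.8  187.8   46.6] -4.23
tan 808 [358. 283.] [ 437.6 -244.4   87.4   43.5] 0.35
tan 66 [229. 341.] [315.4  34.   37.1  24.4] 61.03
purple (np.int32(703), array([354., 223.]), array([ 566.9, -236.9,   89. ,   39.7]), -46.76)
mat (np.int32(16250), array([469., 235.]), array([ 545. , -509.4,  374.3,  285.6]), 87.93)
cover 2438 [220. 233.] (array([544.6,  45.4, 121.9, 119.8]), -82.55) 0.04874650930767639
plate 2704 [172. 240.] (array([528.7, 151.3, 151.1, 103.4]), 6.72) 0.056665436964718555
covergrip/studs 140 [219. 231.] (array([543.7,  49.6,  59. ,  12.1]), 7.81) 0.06841847756696809
plategrip 171 [169. 236.] (array([531.2, 151. ,  59.4,  12.7]), 7.76) 0.07855588627501647
(300, 20) [ 0.74312286 -0.11089899  0.50229472]
(300, 95) [ 0.7521348  -0.11570571  0.26797241]
(500, 105) [ 0.63596266 -0.35240125  0.48873645]
(540, 270) [ 0.4664349  -0.63511023  0.00789674]
```

View pics/top1.png

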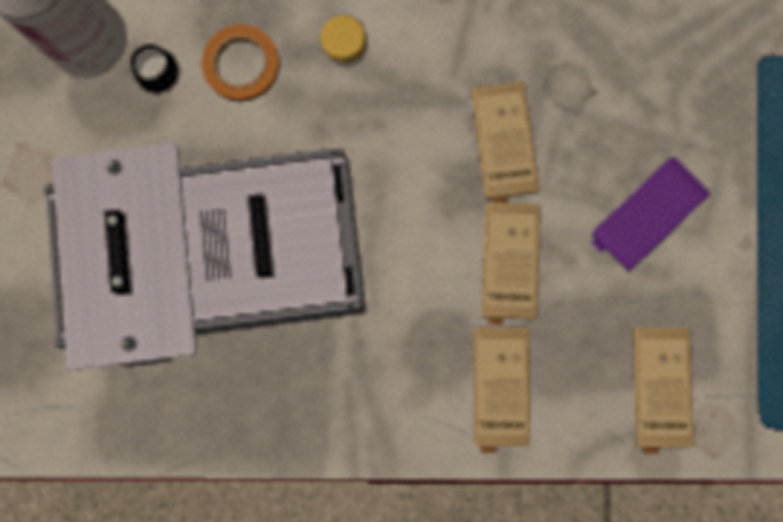

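Candidates (top image px): tan cells (304,197), (306,240), (303,283), (358,283); purple look-alike (354,223), rejected. The plate is the left sheet, its bar at (169,236); the cover bar is at (219,231). Going above the plate.

send_rows --rows '[{"roll":6,"jaw":-1},{"roll":6},{"roll":6},{"dx":18.8,"dy":-30.3},{"dx":18.8,"dy":-30.3},{"dx":18.8,"dy":-30.3},{"dx":18.8,"dy":-30.3},{"dx":18.8,"dy":-30.3},{"dx":18.8,"dy":-30.3},{"dx":18.8,"dy":-30.3},{"dx":18.8,"dy":-30.3},{"dx":18.8,"dy":-30.3}]'

```text
invalid input at $.rows[0]: expected keys dx, dy, dz, roll, jaw
```

send_rows --rows '[{"dx":18.8,"dy":-30.3},{"dx":18.8,"dy":-30.3},{"dx":18.8,"dy":-30.3},{"dx":18.8,"dy":-30.3},{"dx":18.8,"dy":-30.3},{"dx":18.8,"dy":-30.3},{"dx":18.8,"dy":-30.3},{"dx":18.8,"dy":-30.3},{"dx":18.8,"dy":-30.3},{"dx":18.8,"dy":-30.3},{"dx":18.8,"dy":-30.3},{"dz":0}]'

```text
invalid input at $.rows[0]: expected keys dx, dy, dz, roll, jaw
```

```bash
cat >> h.py <<'E'
def go(x,y,z,yaw,name=''):  # mm, deg: turn first, then shifts along turned tool axes
    o=get_obs(); p=np.array(o['ee_pos'])*1000; y0=np.degrees(o['eef_rot'][2])
    a=np.radians(yaw); d=np.array([x,y,z])-p
    print(name,'roll',round((y0-yaw+180)%360-180,2),'dx %.1f dy %.1f dz %.1f'%(d[0]*np.cos(a)+d[1]*np.sin(a),d[0]*np.sin(a)-d[1]*np.cos(a),-d[2]))
def st():
    o=get_obs(); print('t%.1f'%o['time_s'],'p',np.round(np.array(o['ee_pos'])*1000,1),'rot',np.degrees(o['eef_rot']).round(2),'F',np.round(o['force'],1),'w %.1f gf %.1f'%(o['grip_width']*1000,o['grip_force']))
def levels(c,P,reg,bands,mn=15):
    z=P[...,2]
    for lo,hi,n in bands:
        k,l,s,ce=cv2.connectedComponentsWithStats((reg&(z>lo)&(z<hi)).astype(np.uint8))
        for i in range(1,k):
            if s[i,4]>mn: print(n,s[i,4],ce[i].round(),*rect(P[l==i]),'z %.4f'%np.median(z[l==i]))
E
python3 - <<'E'
from h import *
st(); c=cam('wrist'); P=cloud(c); save(c,'w1.png',s=1.4)
x,y,z=P[...,0],P[...,1],P[...,2]
reg=(x>.4)&(x<.7)&(y<.3)&(y>-.05)
levels(c,P,reg,[(.0455,.05,'cover'),(.053,.058,'plate'),(.066,.070,'cg/studs'),(.076,.080,'pg')],30)
E
```

```text
t0.2 p [ 234.6 -497.3  205.1] rot [-179.96   -0.     25.25] F [ 0.3 -0.7 -0.4] w 93.7 gf 0.0
```

View pics/w1.png

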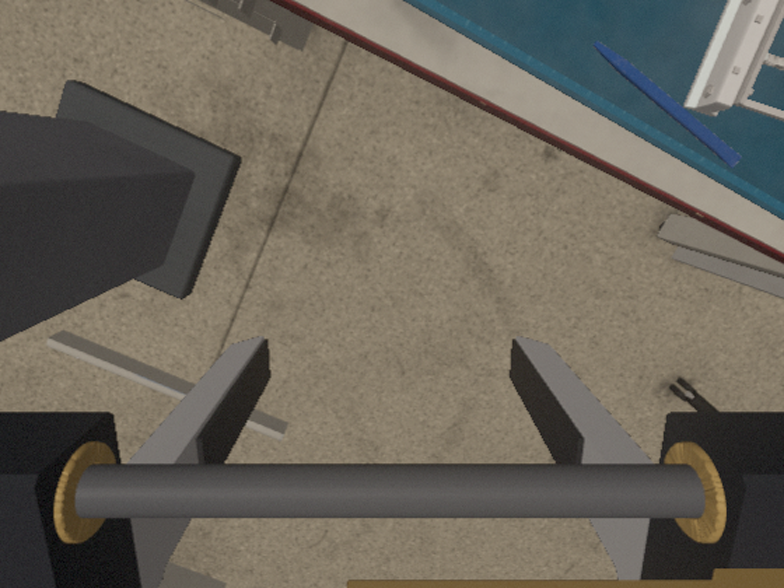

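The rows need all five keys. The picture shows only floor and the mat edge, with the finger tips at about (265,345) and (515,345).

send_rows --rows '[{"dx":0,"dy":0,"dz":0,"roll":6,"jaw":-1},{"dx":0,"dy":0,"dz":0,"roll":6,"jaw":-1},{"dx":0,"dy":0,"dz":0,"roll":6,"jaw":-1},{"dx":18.8,"dy":-30.3,"dz":0,"roll":0,"jaw":-1},{"dx":18.8,"dy":-30.3,"dz":0,"roll":0,"jaw":-1},{"dx":18.8,"dy":-30.3,"dz":0,"roll":0,"jaw":-1},{"dx":18.8,"dy":-30.3,"dz":0,"roll":0,"jaw":-1},{"dx":18.8,"dy":-30.3,"dz":0,"roll":0,"jaw":-1},{"dx":18.8,"dy":-30.3,"dz":0,"roll":0,"jaw":-1},{"dx":18.8,"dy":-30.3,"dz":0,"roll":0,"jaw":-1},{"dx":18.8,"dy":-30.3,"dz":0,"roll":0,"jaw":-1},{"dx":18.8,"dy":-30.3,"dz":0,"roll":0,"jaw":-1}]'

```text
time_s: 1.25
ee_pos: [0.3683, -0.2039, 0.2056]
eef_rot: [3.141, -0.0, 0.126]
force: [0.6, -0.7, -0.2]
grip_width: 0.094
grip_force: 0.0
```

send_rows --rows '[{"dx":18.8,"dy":-30.3,"dz":0,"roll":0,"jaw":-1},{"dx":18.8,"dy":-30.3,"dz":0,"roll":0,"jaw":-1},{"dx":18.8,"dy":-30.3,"dz":0,"roll":0,"jaw":-1},{"dx":18.8,"dy":-30.3,"dz":0,"roll":0,"jaw":-1},{"dx":18.8,"dy":-30.3,"dz":0,"roll":0,"jaw":-1},{"dx":18.8,"dy":-30.3,"dz":0,"roll":0,"jaw":-1},{"dx":18.8,"dy":-30.3,"dz":0,"roll":0,"jaw":-1},{"dx":18.8,"dy":-30.3,"dz":0,"roll":0,"jaw":-1},{"dx":18.8,"dy":-30.3,"dz":0,"roll":0,"jaw":-1},{"dx":18.8,"dy":-30.3,"dz":0,"roll":0,"jaw":-1},{"dx":18.8,"dy":-30.3,"dz":0,"roll":0,"jaw":-1},{"dx":0,"dy":0,"dz":0,"roll":0,"jaw":-1}]'

```text
time_s: 2.25
ee_pos: [0.5321, 0.1556, 0.2048]
eef_rot: [-3.141, 0.0, 0.13]
force: [0.0, -0.2, -0.9]
grip_width: 0.0942
grip_force: 0.0
```

```bash
python3 - <<'E'
from h import *
st(); c=cam('wrist'); P=cloud(c); save(c,'w2.png',s=1.4)
x,y,z=P[...,0],P[...,1],P[...,2]
reg=(x>.4)&(x<.7)&(y<.3)&(y>-.05)
levels(c,P,reg,[(.0455,.05,'cover'),(.053,.058,'plate'),(.066,.070,'cg/studs'),(.076,.080,'pg')],30)
E
```

```text
t2.2 p [532.1 155.6 204.8] rot [-1.7996e+02  2.0000e-02  7.4500e+00] F [ 0.  -0.2 -0.9] w 94.2 gf 0.0
cover 57 [261.  19.] [684.7 190.3  41.    7.7] -67.6 z 0.0478
cover 10363 [388. 192.] [545.1  43.9 120.4 115.8] -82.62 z 0.0487
plate 91 [259.  16.] [685.8 192.6  48.3  11.1] -71.21 z 0.0554
plate 13795 [283. 190.] [531.7 150.3 156.1  92.3] 7.38 z 0.0566
plate 100 [384. 194.] [544.3  55.4  58.4   2.4] 5.78 z 0.0555
cg/studs 67 [261.  13.] [684.1 190.3  38.4   6.4] -68.02 z 0.0679
cg/studs 800 [393. 199.] [544.8  49.7  60.1  12.4] 7.22 z 0.0685
pg 39 [248.  13.] [680.1 199.1  21.3   2.3] -85.76 z 0.0781
pg 844 [284. 201.] [531.9 150.4  59.4  12. ] 7.45 z 0.0784
```

View pics/w2.png

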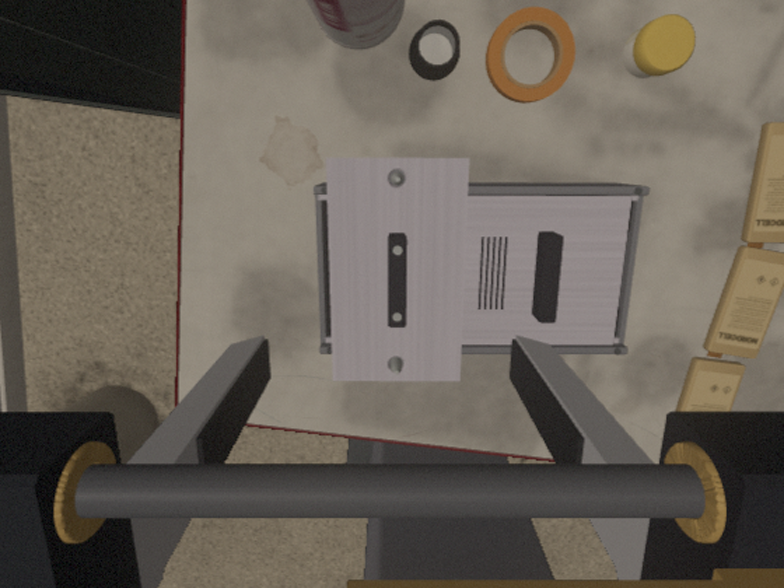

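Plate bar centre (531.9,150.4) mm, z 78, yaw 7.4° — consistent with sizes given. Wrist view: bar at (397,280), cover bar (547,278). Grasping the bar.

send_rows --rows '[{"dx":-1,"dy":5,"dz":0,"roll":0,"jaw":0.1},{"dx":0,"dy":0,"dz":38,"roll":0,"jaw":0.1},{"dx":0,"dy":0,"dz":38,"roll":0,"jaw":0.1},{"dx":0,"dy":0,"dz":30,"roll":0,"jaw":0.1},{"dx":0,"dy":0,"dz":20,"roll":0,"jaw":0.1},{"dx":0,"dy":0,"dz":12,"roll":0,"jaw":0.1},{"dx":0,"dy":0,"dz":6,"roll":0,"jaw":0.1},{"dx":0,"dy":0,"dz":2,"roll":0,"jaw":0.1},{"dx":0,"dy":0,"dz":0,"roll":0,"jaw":0.1}]' --force 35

```text
time_s: 3.05
ee_pos: [0.5312, 0.1457, 0.0603]
eef_rot: [-3.142, -0.001, 0.126]
force: [-0.2, -0.1, -0.2]
grip_width: 0.0426
grip_force: 0.0
```

send_rows --rows '[{"dx":0,"dy":0,"dz":0,"roll":0,"jaw":1},{"dx":0,"dy":0,"dz":0,"roll":0,"jaw":1},{"dx":0,"dy":0,"dz":0,"roll":0,"jaw":1},{"dx":0,"dy":0,"dz":0,"roll":0,"jaw":1},{"dx":0,"dy":0,"dz":0,"roll":0,"jaw":1}]'

```text
time_s: 3.47
ee_pos: [0.5307, 0.1483, 0.0601]
eef_rot: [-3.138, -0.001, 0.126]
force: [-4.8, 35.5, 2.5]
grip_width: 0.0126
grip_force: 18.2
```

send_rows --rows '[{"dx":0,"dy":0,"dz":-3,"roll":0,"jaw":1},{"dx":0,"dy":0,"dz":-5,"roll":0,"jaw":1},{"dx":0,"dy":0,"dz":-8,"roll":0,"jaw":1},{"dx":0,"dy":0,"dz":-10,"roll":0,"jaw":1},{"dx":0,"dy":0,"dz":-12,"roll":0,"jaw":1},{"dx":0,"dy":0,"dz":-20,"roll":0,"jaw":1},{"dx":0,"dy":0,"dz":-20,"roll":0,"jaw":1},{"dx":0,"dy":0,"dz":0,"roll":0,"jaw":1}]'

```text
time_s: 4.13
ee_pos: [0.5324, 0.1462, 0.1418]
eef_rot: [-3.141, -0.006, 0.126]
force: [0.4, 0.2, -1.4]
grip_width: 0.0116
grip_force: 35.0
```

```bash
python3 - <<'E'
from h import *
st(); c=cam('wrist'); P=cloud(c)
x,y,z=P[...,0],P[...,1],P[...,2]
reg=(x>.4)&(x<.65)&(y<.3)&(y>.0); e=get_obs()['ee_pos']
m=reg&(z>.11)&(z<.15)&(abs(y-.15)<.06); print(m.sum()); q=P[m]; zt=np.median(q[:,2]); print('plate z',zt)
A=np.c_[q[:,:2]-[.53,.15],np.ones(len(q))]; print('slope',np.linalg.lstsq(A,q[:,2],rcond=None)[0])
levels(c,P,reg,[(zt-.004,zt+.004,'plate')],100)
c=cam('top'); hsv=cv2.cvtColor(c['frame'],cv2.COLOR_RGB2HSV); m=(hsv[...,0]>85)&(hsv[...,0]<110)&(hsv[...,1]>120)
v,u=np.nonzero(m); print('mat near-left', ray(c,[[u[(v>180)&(v<290)].min(),235],[u[v<290].min()+40,v[(u<440)].max()]],.0024)[:,:2])
go(475,-415,130,0,'mat')
E
```

```text
t4.1 p [532.4 146.2 141.8] rot [-179.99   -0.35    7.24] F [ 0.4  0.2 -1.4] w 11.6 gf 35.0
26975
plate z 0.138607810391573
slope [ 0.00240584 -0.00033015  0.13857223]
plate 26380 [278. 187.] [559.7 149.4 103.   92.6] 7.29 z 0.1386
plate 333 [279. 324.] [494.5 141.6  21.6  17.2] 11.26 z 0.1383
mat near-left [[0.54398329 0.54541346]
 [0.40533253 0.44795853]]
mat roll 7.24 dx -55.9 dy 560.9 dz 7.8
```

Plate is held level, TCP 3 mm above its top. Carrying it to the mat (475, −415).

send_rows --rows '[{"dx":0,"dy":0,"dz":0,"roll":3.6,"jaw":1},{"dx":0,"dy":0,"dz":0,"roll":3.6,"jaw":1},{"dx":-1,"dy":16,"dz":0,"roll":0,"jaw":1},{"dx":-3.3,"dy":33,"dz":0,"roll":0,"jaw":1},{"dx":-3.3,"dy":33,"dz":0,"roll":0,"jaw":1},{"dx":-3.3,"dy":33,"dz":0,"roll":0,"jaw":1},{"dx":-3.3,"dy":33,"dz":0,"roll":0,"jaw":1},{"dx":-3.3,"dy":33,"dz":0,"roll":0,"jaw":1},{"dx":-3.3,"dy":33,"dz":0,"roll":0,"jaw":1},{"dx":-3.3,"dy":33,"dz":0,"roll":0,"jaw":1},{"dx":-3.3,"dy":33,"dz":0,"roll":0,"jaw":1},{"dx":-3.3,"dy":33,"dz":0,"roll":0,"jaw":1}]'

```text
time_s: 5.23
ee_pos: [0.4993, -0.1684, 0.1361]
eef_rot: [-3.141, 0.002, 0.001]
force: [0.1, 1.2, -1.9]
grip_width: 0.0113
grip_force: 35.0
```

send_rows --rows '[{"dx":-3.3,"dy":33,"dz":0,"roll":0,"jaw":1},{"dx":-3.3,"dy":33,"dz":0,"roll":0,"jaw":1},{"dx":-3.3,"dy":33,"dz":0,"roll":0,"jaw":1},{"dx":-3.3,"dy":33,"dz":0,"roll":0,"jaw":1},{"dx":-3.3,"dy":33,"dz":0,"roll":0,"jaw":1},{"dx":-3.3,"dy":33,"dz":0,"roll":0,"jaw":1},{"dx":-3.3,"dy":33,"dz":0,"roll":0,"jaw":1},{"dx":-2,"dy":16,"dz":20,"roll":0,"jaw":1},{"dx":0,"dy":0,"dz":25,"roll":0,"jaw":1},{"dx":0,"dy":0,"dz":25,"roll":0,"jaw":1},{"dx":0,"dy":0,"dz":20,"roll":0,"jaw":1},{"dx":0,"dy":0,"dz":0,"roll":0,"jaw":1}]'

```text
time_s: 6.23
ee_pos: [0.4731, -0.412, 0.0415]
eef_rot: [-3.135, 0.006, 0.001]
force: [-0.8, 0.5, -2.2]
grip_width: 0.0118
grip_force: 35.0
```

```bash
python3 - <<'E'
from h import *
c=cam('wrist'); st(); P=cloud(c); e=np.array(get_obs()['ee_pos'])
z=P[...,2]; near=np.hypot(P[...,0]-e[0],P[...,1]-e[1])<.11
m=near&(abs(z-e[2]+.003)<.012); q=P[m]
print('z',np.median(q[:,2]),'slope',np.linalg.lstsq(np.c_[q[:,:2]-e[:2],np.ones(len(q))],q[:,2],rcond=None)[0]); print(rect(q))
save(c,'w3.png',s=1)
E
```

```text
t6.3 p [ 474.1 -412.8   44.4] rot [-1.7977e+02  2.4000e-01  4.0000e-02] F [-0.5  0.  -1.5] w 12.0 gf 35.0
z 0.03782807709351667 slope [-0.01189923  0.00504707  0.03837238]
(array([ 473.9, -412.2,  156.5,   92.6]), 0.22)
```

View pics/w3.png

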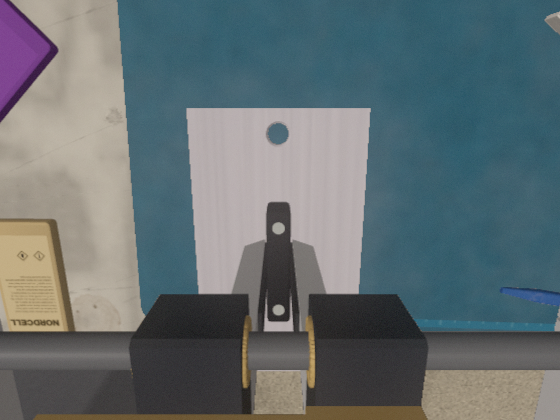

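Plate hangs level over the mat (hole at (277,133)), mat free below. Lowering and releasing.

send_rows --rows '[{"dx":0,"dy":0,"dz":10,"roll":0,"jaw":1},{"dx":0,"dy":0,"dz":8,"roll":0,"jaw":1},{"dx":0,"dy":0,"dz":5,"roll":0,"jaw":1},{"dx":0,"dy":0,"dz":3,"roll":0,"jaw":1},{"dx":0,"dy":0,"dz":2,"roll":0,"jaw":1},{"dx":0,"dy":0,"dz":2,"roll":0,"jaw":1},{"dx":0,"dy":0,"dz":0,"roll":0,"jaw":1},{"dx":0,"dy":0,"dz":0,"roll":0,"jaw":1}]'

```text
time_s: 6.95
ee_pos: [0.4756, -0.414, 0.0177]
eef_rot: [3.141, -0.0, 0.001]
force: [0.0, 0.5, -1.5]
grip_width: 0.0119
grip_force: 35.0
```

```bash
python3 -c "
from h import *
st()"
```

```text
t7.0 p [ 475.6 -414.    17.7] rot [ 1.7999e+02 -1.0000e-02  6.0000e-02] F [ 0.   0.5 -1.5] w 11.9 gf 35.0
```

send_rows --rows '[{"dx":0,"dy":0,"dz":2,"roll":0,"jaw":1},{"dx":0,"dy":0,"dz":2,"roll":0,"jaw":1},{"dx":0,"dy":0,"dz":1.5,"roll":0,"jaw":1},{"dx":0,"dy":0,"dz":1,"roll":0,"jaw":1},{"dx":0,"dy":0,"dz":0,"roll":0,"jaw":1},{"dx":0,"dy":0,"dz":0,"roll":0,"jaw":1}]'

```text
time_s: 7.45
ee_pos: [0.4757, -0.4141, 0.0124]
eef_rot: [3.141, -0.0, 0.001]
force: [-5.7, 6.0, 13.8]
grip_width: 0.0121
grip_force: 35.0
```

send_rows --rows '[{"dx":0,"dy":0,"dz":0,"roll":0,"jaw":0.1},{"dx":0,"dy":0,"dz":0,"roll":0,"jaw":0.1},{"dx":0,"dy":0,"dz":0,"roll":0,"jaw":0.1},{"dx":0,"dy":0,"dz":0,"roll":0,"jaw":0.1},{"dx":0,"dy":0,"dz":-10,"roll":0,"jaw":0.1},{"dx":0,"dy":0,"dz":-30,"roll":0,"jaw":0.1},{"dx":0,"dy":0,"dz":-40,"roll":0,"jaw":0.1},{"dx":0,"dy":0,"dz":-40,"roll":0,"jaw":0.1},{"dx":0,"dy":0,"dz":-40,"roll":0,"jaw":0.1},{"dx":0,"dy":0,"dz":0,"roll":0,"jaw":0.1},{"dx":0,"dy":0,"dz":0,"roll":0,"jaw":0.1}]'

```text
time_s: 8.37
ee_pos: [0.4761, -0.4145, 0.1741]
eef_rot: [3.138, -0.004, 0.001]
force: [-0.4, 0.4, -1.3]
grip_width: 0.0423
grip_force: 0.0
```

```bash
python3 - <<'E'
from h import *
c=cam('wrist'); st(); P=cloud(c); e=np.array(get_obs()['ee_pos'])
reg=(np.hypot(P[...,0]-e[0],P[...,1]-e[1])<.12)
levels(c,P,reg,[(.006,.012,'plate'),(.028,.034,'grip')],100)
go(544.8,49.7,150,7.3,'cover')
E
```

```text
t8.4 p [ 475.5 -414.   171.7] rot [ 1.7995e+02 -5.0000e-02  5.0000e-02] F [-0.2 -0.6  0.2] w 42.4 gf 0.0
plate 12881 [278. 184.] [ 476.9 -414.5  155.7   92.2] 0.07 z 0.0090
grip 752 [277. 195.] [ 477.1 -414.2   59.2   11.2] 0.31 z 0.0309
cover roll -7.25 dx 127.6 dy -451.1 dz 21.7
```

send_rows --rows '[{"dx":0,"dy":0,"dz":0,"roll":-3.6,"jaw":0.1},{"dx":0,"dy":0,"dz":0,"roll":-3.6,"jaw":0.1},{"dx":8.5,"dy":-30,"dz":0,"roll":0,"jaw":0.1},{"dx":8.5,"dy":-30,"dz":0,"roll":0,"jaw":0.1},{"dx":8.5,"dy":-30,"dz":0,"roll":0,"jaw":0.1},{"dx":8.5,"dy":-30,"dz":0,"roll":0,"jaw":0.1},{"dx":8.5,"dy":-30,"dz":0,"roll":0,"jaw":0.1},{"dx":8.5,"dy":-30,"dz":0,"roll":0,"jaw":0.1},{"dx":8.5,"dy":-30,"dz":0,"roll":0,"jaw":0.1},{"dx":8.5,"dy":-30,"dz":0,"roll":0,"jaw":0.1},{"dx":8.5,"dy":-30,"dz":0,"roll":0,"jaw":0.1},{"dx":8.5,"dy":-30,"dz":0,"roll":0,"jaw":0.1}]'

```text
time_s: 9.42
ee_pos: [0.5212, -0.1039, 0.1695]
eef_rot: [-3.141, 0.003, 0.127]
force: [0.8, -0.8, 0.3]
grip_width: 0.0423
grip_force: 0.0
```

send_rows --rows '[{"dx":8.5,"dy":-30,"dz":5,"roll":0,"jaw":0.1},{"dx":8.5,"dy":-30,"dz":5,"roll":0,"jaw":0.1},{"dx":8.5,"dy":-30,"dz":5,"roll":0,"jaw":0.1},{"dx":8.5,"dy":-30,"dz":7,"roll":0,"jaw":0.1},{"dx":8.5,"dy":-31,"dz":0,"roll":0,"jaw":0.1},{"dx":0,"dy":0,"dz":0,"roll":0,"jaw":0.1},{"dx":0,"dy":0,"dz":0,"roll":0,"jaw":0.1},{"dx":0,"dy":0,"dz":0,"roll":0,"jaw":0.1}]'

```text
time_s: 10.08
ee_pos: [0.5445, 0.0492, 0.148]
eef_rot: [-3.142, 0.002, 0.127]
force: [-0.2, 0.2, 0.2]
grip_width: 0.042
grip_force: 0.0
```

```bash
python3 - <<'E'
from h import *
c=cam('wrist'); st(); P=cloud(c); x,y=P[...,0],P[...,1]
levels(c,P,(x>.4)&(x<.65)&(y<.2)&(y>-.05),[(.0455,.0505,'cover'),(.065,.071,'grip')],100)
go(544.8,49.7,52,7.3,'cover')
E
```

```text
t10.1 p [544.6  48.8 148.3] rot [-1.80e+02  8.00e-02  7.22e+00] F [ 0.4  0.1 -0.3] w 42.4 gf 0.0
cover 16386 [270. 193.] [546.9  87.6 193.4 127.9] -88.99 z 0.0487
cover 811 [155. 275.] [466.1 151.5  93.   23.3] -82.5 z 0.0497
grip 1190 [277. 214.] [544.9  49.6  59.8  11.9] 7.41 z 0.0684
cover roll -0.08 dx 0.3 dy -0.9 dz 96.3
```

send_rows --rows '[{"dx":0,"dy":-1,"dz":35,"roll":0,"jaw":0.1},{"dx":0,"dy":0,"dz":30,"roll":0,"jaw":0.1},{"dx":0,"dy":0,"dz":20,"roll":0,"jaw":0.1},{"dx":0,"dy":0,"dz":9,"roll":0,"jaw":0.1},{"dx":0,"dy":0,"dz":1,"roll":0,"jaw":0.1},{"dx":0,"dy":0,"dz":0,"roll":0,"jaw":0.1},{"dx":0,"dy":0,"dz":0,"roll":0,"jaw":1},{"dx":0,"dy":0,"dz":0,"roll":0,"jaw":1},{"dx":0,"dy":0,"dz":0,"roll":0,"jaw":1},{"dx":0,"dy":0,"dz":0,"roll":0,"jaw":1},{"dx":0,"dy":0,"dz":0,"roll":0,"jaw":1}]' --force 25

```text
time_s: 11.05
ee_pos: [0.5451, 0.0506, 0.0544]
eef_rot: [3.141, -0.001, 0.127]
force: [0.7, -0.2, 0.8]
grip_width: 0.0124
grip_force: 0.5
```

send_rows --rows '[{"dx":0,"dy":-4,"dz":0,"roll":0,"jaw":1},{"dx":0,"dy":-9,"dz":0,"roll":0,"jaw":1},{"dx":0,"dy":-12,"dz":0,"roll":0,"jaw":1},{"dx":0,"dy":-12,"dz":0,"roll":0,"jaw":1},{"dx":0,"dy":-12,"dz":0,"roll":0,"jaw":1},{"dx":0,"dy":-12,"dz":0,"roll":0,"jaw":1},{"dx":0,"dy":-12,"dz":0,"roll":0,"jaw":1},{"dx":0,"dy":-10,"dz":0,"roll":0,"jaw":1},{"dx":0,"dy":-8,"dz":0,"roll":0,"jaw":1},{"dx":0,"dy":-4,"dz":0,"roll":0,"jaw":1},{"dx":0,"dy":0,"dz":0,"roll":0,"jaw":1},{"dx":0,"dy":0,"dz":0,"roll":0,"jaw":1}]'

```text
time_s: 12.05
ee_pos: [0.5328, 0.1464, 0.0542]
eef_rot: [-3.141, -0.0, 0.128]
force: [0.5, 1.5, 4.6]
grip_width: 0.0117
grip_force: 25.0
```

send_rows --rows '[{"dx":0,"dy":-2,"dz":0,"roll":0,"jaw":1},{"dx":0,"dy":-2,"dz":0,"roll":0,"jaw":1},{"dx":0,"dy":0,"dz":0,"roll":0,"jaw":1},{"dx":0,"dy":0,"dz":0,"roll":0,"jaw":1}]'

```text
time_s: 12.38
ee_pos: [0.5325, 0.1491, 0.0542]
eef_rot: [3.141, -0.0, 0.127]
force: [0.4, -6.6, 6.8]
grip_width: 0.0116
grip_force: 25.0
```

```bash
python3 -c "
from h import *
st()"
```

```text
t12.4 p [532.5 149.1  54.2] rot [ 1.7995e+02 -2.0000e-02  7.2800e+00] F [ 0.4 -6.6  6.8] w 11.6 gf 25.0
```

Cover is at its end stop (−6.6 N). Release, back up and look into the bay.

send_rows --rows '[{"dx":0,"dy":0,"dz":0,"roll":0,"jaw":0.1},{"dx":0,"dy":0,"dz":0,"roll":0,"jaw":0.1},{"dx":0,"dy":0,"dz":0,"roll":0,"jaw":0.1},{"dx":0,"dy":0,"dz":-20,"roll":0,"jaw":0.1},{"dx":0,"dy":0,"dz":-40,"roll":0,"jaw":0.1},{"dx":0,"dy":0,"dz":-40,"roll":0,"jaw":0.1},{"dx":-20,"dy":32,"dz":-20,"roll":0,"jaw":-0.4},{"dx":-20,"dy":32,"dz":0,"roll":0,"jaw":-0.4},{"dx":-20,"dy":32,"dz":0,"roll":0,"jaw":-0.4},{"dx":0,"dy":14,"dz":0,"roll":0,"jaw":-0.4},{"dx":0,"dy":0,"dz":0,"roll":0,"jaw":-0.4},{"dx":0,"dy":0,"dz":0,"roll":0,"jaw":-0.4}]'

```text
time_s: 13.38
ee_pos: [0.4872, 0.0329, 0.1735]
eef_rot: [-3.141, -0.0, 0.125]
force: [-0.8, -0.1, 0.9]
grip_width: 0.0656
grip_force: 0.0
```

```bash
python3 - <<'E'
from h import *
c=cam('wrist'); st(); P=cloud(c); x,y,z=P[...,0],P[...,1],P[...,2]; save(c,'w4.png',s=1.4)
levels(c,P,(x>.4)&(x<.65)&(y<.2)&(y>-.05),[(.0455,.0505,'cover'),(.065,.071,'grip'),(.035,.0405,'ribs'),(.001,.008,'floor')],60)
t=cam('top'); hsv=cv2.cvtColor(t['frame'],cv2.COLOR_RGB2HSV); H,S,V=[hsv[...,i] for i in range(3)]
for b in blobs(t,(H>10)&(H<28)&(S>70)&(V>120),.009): print('tan',*b)
E
```

```text
t13.4 p [487.2  33.5 173.3] rot [-1.7998e+02  1.0000e-02  7.2400e+00] F [0.  0.  0.5] w 65.6 gf 0.0
cover 17875 [159. 128.] [532.5  95.3 210.  156.1] -89.14 z 0.0487
cover 178 [319. 198.] [494.4  -2.9  40.8   5.7] -82.71 z 0.0498
grip 1184 [141. 134.] [531.9 148.1  58.8  12.7] 7.39 z 0.0682
ribs 942 [233.  87.] [578.2  82.5  27.2  25.5] -82.18 z 0.0384
ribs 945 [325.  86.] [587.    6.6  28.9  27.4] -82.77 z 0.0385
ribs 801 [236. 176.] [507.9  73.3  33.9  27.3] 7.6 z 0.0384
ribs 797 [322. 176.] [516.2  -3.5  30.4  27.3] 7.31 z 0.0385
floor 9182 [279. 129.] [545.4  39.2 107.3 104.6] 7.34 z 0.0046
tan 203 [248. 162.] [709.8  -2.2  36.9  34.6] -80.41
tan 356 [212. 171.] [689.7  78.2  60.   59.5] 45.1
tan 746 [304. 198.] [ 626.6 -128.4   89.4   43.5] 6.78
tan 1616 [304. 262.] [ 483.4 -127.9  189.6   46.9] -4.47
tan 837 [358. 283.] [ 435.5 -244.5   91.5   43.7] -0.12
tan 64 [276. 344.] [308.2 -67.5  35.5  25.1] 35.76
```

View pics/w4.png

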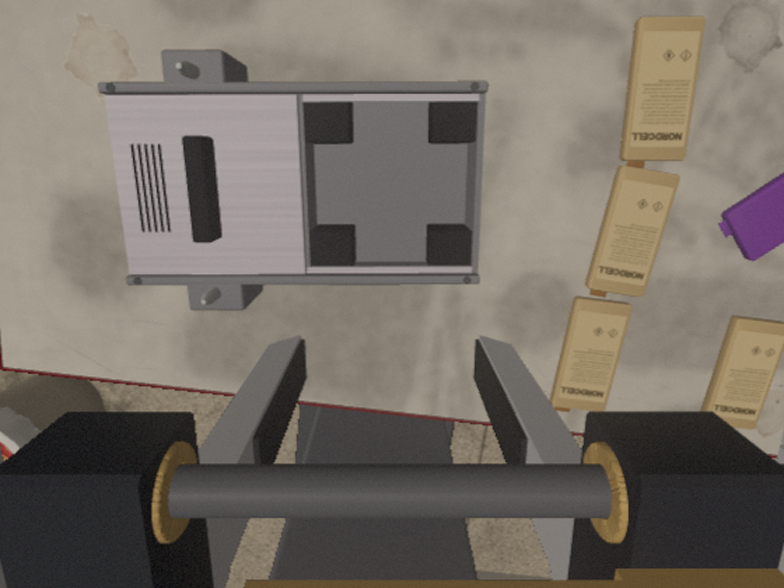

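Wrist view: bay open with four ribs round (395,185), the four tan cells at right ((663,88), (632,230), (592,352), (742,372)), purple apart. Measure the cells from here.

```bash
cat >> h.py <<'E'
def cells(c,er=3,top=.009):
    hsv=cv2.cvtColor(c['frame'],cv2.COLOR_RGB2HSV); H,S,V=[hsv[...,i] for i in range(3)]
    m=((H>10)&(H<28)&(S>75)&(V>140)).astype(np.uint8); k=np.ones((er,er),np.uint8)
    m=cv2.morphologyEx(cv2.morphologyEx(m,cv2.MORPH_CLOSE,np.ones((5,5),np.uint8)),cv2.MORPH_OPEN,k)
    for b in blobs(c,m,top,500):
        if 60<b[2][2]<200 and 30<b[2][3]<60: print('cell',*b)
E
python3 - <<'E'
from h import *
c=cam('wrist'); cells(c,9)
go(625,-128,60,7,'A')
E
```

```text
cell 4565 [475.  61.] [ 628.  -128.4   85.7   42. ] 7.39
cell 3756 [453. 165.] [ 534.  -132.5   86.9   42.1] -2.14
cell 3019 [423. 253.] [ 439.2 -124.9   87.    41.9] -0.15
cell 2785 [534. 266.] [ 439.2 -246.    86.9   44.1] -0.21
A roll 0.32 dx 117.0 dy 177.5 dz 113.2
```

send_rows --rows '[{"dx":16.7,"dy":25.4,"dz":0,"roll":0,"jaw":-0.4},{"dx":16.7,"dy":25.4,"dz":0,"roll":0,"jaw":-0.4},{"dx":16.7,"dy":25.4,"dz":0,"roll":0,"jaw":-0.4},{"dx":16.7,"dy":25.4,"dz":0,"roll":0,"jaw":-0.4},{"dx":16.7,"dy":25.4,"dz":0,"roll":0,"jaw":-0.4},{"dx":16.7,"dy":25.4,"dz":20,"roll":0,"jaw":-0.4},{"dx":16.7,"dy":25.4,"dz":30,"roll":0,"jaw":-0.4},{"dx":0,"dy":0,"dz":40,"roll":0,"jaw":-0.4},{"dx":0,"dy":0,"dz":35,"roll":0,"jaw":-0.4},{"dx":0,"dy":0,"dz":18,"roll":0,"jaw":-0.4},{"dx":0,"dy":0,"dz":0,"roll":0,"jaw":-0.4},{"dx":0,"dy":0,"dz":0,"roll":0,"jaw":-0.4}]' --force 12

```text
time_s: 14.53
ee_pos: [0.6252, -0.1272, 0.0307]
eef_rot: [-3.141, 0.001, 0.128]
force: [0.4, -0.1, 0.3]
grip_width: 0.0656
grip_force: 0.0
```

```bash
python3 - <<'E'
from h import *
c=cam('wrist'); st(); save(c,'w5.png'); cells(c,5)
go(625.5,-128.7,3,7.3,'A')
E
```

```text
t14.6 p [ 625.9 -127.5   32.3] rot [ 1.7998e+02 -7.0000e-02  7.3100e+00] F [0.5 0.4 1.4] w 65.7 gf 0.0
cell 6980 [278. 232.] [ 631.1 -127.5   77.8   38.6] 7.36
A roll 0.01 dx -0.6 dy 1.1 dz 29.3
```

View pics/w5.png

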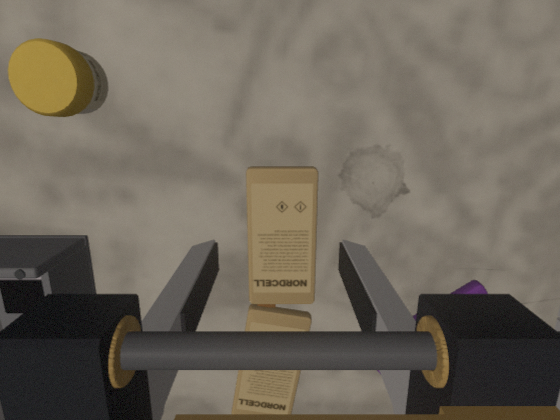

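Cell A sits between the fingers ((283,235), fingers at 215 and 345). Descend and grip.

send_rows --rows '[{"dx":0,"dy":1,"dz":14,"roll":0,"jaw":-0.4},{"dx":0,"dy":0,"dz":8,"roll":0,"jaw":-0.4},{"dx":0,"dy":0,"dz":4,"roll":0,"jaw":-0.4},{"dx":0,"dy":0,"dz":2,"roll":0,"jaw":-0.4},{"dx":0,"dy":0,"dz":0,"roll":0,"jaw":-0.4},{"dx":0,"dy":0,"dz":0,"roll":0,"jaw":-0.4}]'

```text
time_s: 15.08
ee_pos: [0.6254, -0.1292, 0.0034]
eef_rot: [3.141, -0.0, 0.127]
force: [0.4, -0.2, 0.1]
grip_width: 0.0659
grip_force: 0.0
```

send_rows --rows '[{"dx":0,"dy":0,"dz":0,"roll":0,"jaw":1},{"dx":0,"dy":0,"dz":0,"roll":0,"jaw":1},{"dx":0,"dy":0,"dz":0,"roll":0,"jaw":1},{"dx":0,"dy":0,"dz":0,"roll":0,"jaw":1},{"dx":0,"dy":0,"dz":0,"roll":0,"jaw":1}]'

```text
time_s: 15.5
ee_pos: [0.6253, -0.1291, 0.0033]
eef_rot: [3.142, -0.0, 0.127]
force: [-0.6, -0.3, 1.1]
grip_width: 0.0416
grip_force: 12.0
```

```bash
python3 -c "
from h import *
st()"
```

```text
t15.5 p [ 625.3 -129.1    3.3] rot [ 1.80e+02 -1.00e-02  7.26e+00] F [-0.6 -0.3  1.1] w 41.6 gf 12.0
```

send_rows --rows '[{"dx":0,"dy":0,"dz":-10,"roll":0,"jaw":1},{"dx":0,"dy":0,"dz":-30,"roll":0,"jaw":1},{"dx":0,"dy":0,"dz":-35,"roll":0,"jaw":1},{"dx":-5,"dy":-15,"dz":-5,"roll":0,"jaw":1},{"dx":-9.4,"dy":-29.5,"dz":0,"roll":0,"jaw":1},{"dx":-9.4,"dy":-29.5,"dz":0,"roll":0,"jaw":1},{"dx":-9.4,"dy":-29.5,"dz":0,"roll":0,"jaw":1},{"dx":-9.4,"dy":-29.5,"dz":0,"roll":0,"jaw":1},{"dx":-9.4,"dy":-29.5,"dz":0,"roll":0,"jaw":1},{"dx":-5.2,"dy":-14.7,"dz":0,"roll":0,"jaw":1},{"dx":0,"dy":0,"dz":0,"roll":0,"jaw":1},{"dx":0,"dy":0,"dz":0,"roll":0,"jaw":1}]'

```text
time_s: 16.5
ee_pos: [0.5463, 0.0397, 0.084]
eef_rot: [3.141, -0.001, 0.128]
force: [0.0, -0.8, -0.6]
grip_width: 0.0418
grip_force: 12.0
```

```bash
python3 - <<'E'
from h import *
c=cam('wrist'); st(); save(c,'w6.png'); e=get_obs()['ee_pos']; cells(c,5,e[2]+.006)
go(546,39.4,7,7.3,'bay')
E
```

```text
t16.6 p [546.6  39.   83.8] rot [ 1.7999e+02 -5.0000e-02  7.2700e+00] F [ 0.5 -0.3 -1.7] w 41.8 gf 12.0
cell 11432 [277. 250.] [548.9  40.3  86.1  40.6] 7.4
bay roll -0.03 dx -0.5 dy -0.5 dz 76.8
```

View pics/w6.png

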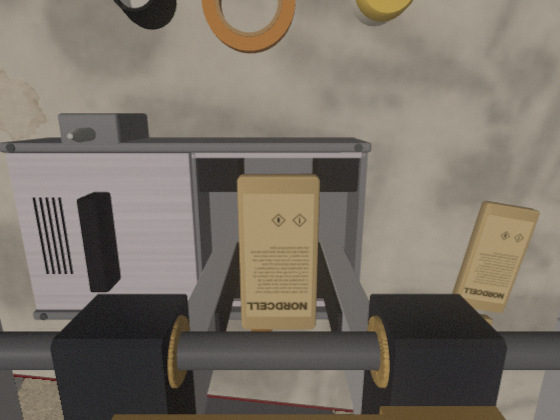

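Cell held level over the well. Lower in and release.

send_rows --rows '[{"dx":-0.5,"dy":-0.5,"dz":30,"roll":0,"jaw":1},{"dx":0,"dy":0,"dz":25,"roll":0,"jaw":1},{"dx":0,"dy":0,"dz":12,"roll":0,"jaw":1},{"dx":0,"dy":0,"dz":6,"roll":0,"jaw":1},{"dx":0,"dy":0,"dz":2,"roll":0,"jaw":1},{"dx":0,"dy":0,"dz":1,"roll":0,"jaw":1},{"dx":0,"dy":0,"dz":0,"roll":0,"jaw":1},{"dx":0,"dy":0,"dz":0,"roll":0,"jaw":1},{"dx":0,"dy":0,"dz":0,"roll":0,"jaw":-0.25},{"dx":0,"dy":0,"dz":0,"roll":0,"jaw":-0.25},{"dx":0,"dy":0,"dz":0,"roll":0,"jaw":-0.25}]'

```text
time_s: 17.47
ee_pos: [0.5457, 0.0399, 0.0076]
eef_rot: [3.142, -0.001, 0.127]
force: [-0.4, 0.2, 1.1]
grip_width: 0.057
grip_force: 0.0
```

send_rows --rows '[{"dx":0,"dy":0,"dz":-10,"roll":0,"jaw":-0.25},{"dx":0,"dy":0,"dz":-30,"roll":0,"jaw":-0.25},{"dx":0,"dy":0,"dz":-40,"roll":0,"jaw":-0.25},{"dx":0,"dy":0,"dz":-40,"roll":0,"jaw":-0.25},{"dx":-20,"dy":10,"dz":-30,"roll":0,"jaw":-0.4},{"dx":-30,"dy":15,"dz":-10,"roll":0,"jaw":-0.4},{"dx":-10,"dy":5,"dz":0,"roll":0,"jaw":-0.4},{"dx":0,"dy":0,"dz":0,"roll":0,"jaw":-0.4},{"dx":0,"dy":0,"dz":0,"roll":0,"jaw":-0.4}]'

```text
time_s: 18.22
ee_pos: [0.49, 0.0024, 0.168]
eef_rot: [3.141, -0.001, 0.126]
force: [-0.3, -0.8, -0.1]
grip_width: 0.0656
grip_force: 0.0
```

```bash
cat >> h.py <<'E'
def inbay(c,n):  # cell in bay, n-th from bottom (1..), pack-frame offset of the solid's centre in mm
    hsv=cv2.cvtColor(c['frame'],cv2.COLOR_RGB2HSV); H,S,V=[hsv[...,i] for i in range(3)]
    q=proj(c,[[.546,.0394,.02]])[0]
    m=((H>10)&(H<28)&(S>75)&(V>80)).astype(np.uint8)
    for b in blobs(c,m,.004+.008*n+.001,500):
        d=b[2][:2]-[546,39.4]
        if np.hypot(*d)<40:
            a=np.radians(7.3); print('inbay',b[2:],'pack xy',(d[0]*np.cos(a)+d[1]*np.sin(a)).round(1),(-d[0]*np.sin(a)+d[1]*np.cos(a)).round(1))
E
python3 - <<'E'
from h import *
c=cam('wrist'); st(); cells(c,9); inbay(c,1)
P=cloud(c);m=(np.hypot(P[...,0]-.546,P[...,1]-.0394)<.02); print('z',np.median(P[m][:,2]))
go(531.5,-132.4,35,-2.1,'B')
E
```

```text
t18.3 p [490.2   2.7 167.5] rot [-1.80e+02 -3.00e-02  7.25e+00] F [-0.1  1.2  0.2] w 65.9 gf 0.0
cell 4067 [245. 125.] [548.3  40.5  87.   40.8] 7.4
cell 3851 [423. 164.] [ 534.  -132.5   87.    41.8] -2.13
cell 2542 [397. 248.] [ 441.  -124.9   83.4   41.8] -0.27
cell 2488 [509. 261.] [ 447.3 -245.1   70.7   42. ] 0.23
inbay (array([546.1,  39.4,  90.7,  41.5]), 7.26) pack xy 0.1 -0.0
z 0.013278725254656343
B roll 9.35 dx 46.2 dy 133.5 dz 132.5
```

send_rows --rows '[{"dx":0,"dy":0,"dz":0,"roll":4.7,"jaw":-0.4},{"dx":0,"dy":0,"dz":0,"roll":4.7,"jaw":-0.4},{"dx":9.2,"dy":26.7,"dz":0,"roll":0,"jaw":-0.4},{"dx":9.2,"dy":26.7,"dz":0,"roll":0,"jaw":-0.4},{"dx":9.2,"dy":26.7,"dz":0,"roll":0,"jaw":-0.4},{"dx":9.2,"dy":26.7,"dz":20,"roll":0,"jaw":-0.4},{"dx":9.2,"dy":26.7,"dz":25,"roll":0,"jaw":-0.4},{"dx":0,"dy":0,"dz":38,"roll":0,"jaw":-0.4},{"dx":0,"dy":0,"dz":30,"roll":0,"jaw":-0.4},{"dx":0,"dy":0,"dz":20,"roll":0,"jaw":-0.4},{"dx":0,"dy":0,"dz":0,"roll":0,"jaw":-0.4},{"dx":0,"dy":0,"dz":0,"roll":0,"jaw":-0.4}]'

```text
time_s: 19.27
ee_pos: [0.5309, -0.1321, 0.0335]
eef_rot: [-3.141, 0.002, -0.037]
force: [-0.2, 0.1, 0.4]
grip_width: 0.0658
grip_force: 0.0
```

```bash
python3 - <<'E'
from h import *
c=cam('wrist'); st(); cells(c,5)
go(531.5,-132.4,3.3,-2.1,'B')
E
```

```text
t19.3 p [ 531.6 -132.4   34.9] rot [ 1.80e+02 -2.00e-02 -2.11e+00] F [-0.1  0.7 -0.4] w 65.8 gf 0.0
cell 7850 [276. 230.] [ 534.1 -131.9   85.7   39.1] -2.26
B roll -0.01 dx -0.1 dy 0.0 dz 31.6
```

send_rows --rows '[{"dx":0,"dy":0,"dz":15,"roll":0,"jaw":-0.4},{"dx":0,"dy":0,"dz":9,"roll":0,"jaw":-0.4},{"dx":0,"dy":0,"dz":5,"roll":0,"jaw":-0.4},{"dx":0,"dy":0,"dz":2,"roll":0,"jaw":-0.4},{"dx":0,"dy":0,"dz":0,"roll":0,"jaw":-0.4},{"dx":0,"dy":0,"dz":0,"roll":0,"jaw":-0.4},{"dx":0,"dy":0,"dz":0,"roll":0,"jaw":1},{"dx":0,"dy":0,"dz":0,"roll":0,"jaw":1},{"dx":0,"dy":0,"dz":0,"roll":0,"jaw":1},{"dx":0,"dy":0,"dz":0,"roll":0,"jaw":1},{"dx":0,"dy":0,"dz":0,"roll":0,"jaw":1}]'

```text
time_s: 20.23
ee_pos: [0.5308, -0.1326, 0.0034]
eef_rot: [3.142, -0.0, -0.037]
force: [-0.6, 0.3, -0.2]
grip_width: 0.042
grip_force: 12.0
```

send_rows --rows '[{"dx":0,"dy":0,"dz":-10,"roll":0,"jaw":1},{"dx":0,"dy":0,"dz":-30,"roll":0,"jaw":1},{"dx":0,"dy":0,"dz":-35,"roll":-4.7,"jaw":1},{"dx":0,"dy":0,"dz":-5,"roll":-4.7,"jaw":1},{"dx":3,"dy":-14,"dz":0,"roll":0,"jaw":1},{"dx":6,"dy":-28,"dz":0,"roll":0,"jaw":1},{"dx":6,"dy":-28,"dz":0,"roll":0,"jaw":1},{"dx":6,"dy":-28,"dz":0,"roll":0,"jaw":1},{"dx":6,"dy":-28,"dz":0,"roll":0,"jaw":1},{"dx":6,"dy":-28,"dz":0,"roll":0,"jaw":1},{"dx":3.2,"dy":-14.6,"dz":0,"roll":0,"jaw":1},{"dx":0,"dy":0,"dz":0,"roll":0,"jaw":1}]'

```text
time_s: 21.23
ee_pos: [0.5455, 0.0418, 0.0839]
eef_rot: [-3.141, -0.001, 0.13]
force: [-0.7, -0.2, -0.3]
grip_width: 0.0415
grip_force: 12.0
```

```bash
python3 - <<'E'
from h import *
c=cam('wrist'); st(); e=get_obs()['ee_pos']; cells(c,5,e[2]+.006)
go(546,39.4,15.3,7.3,'bay')
E
```

```text
t21.3 p [545.4  40.3  83.8] rot [ 1.80e+02 -2.00e-02  7.39e+00] F [ 0.1 -1.1  0.1] w 41.6 gf 12.0
cell 12517 [278. 242.] [553.3  43.   95.3  40.6] 7.44
bay roll 0.09 dx 0.5 dy 0.9 dz 68.5
```

send_rows --rows '[{"dx":0.5,"dy":0.3,"dz":30,"roll":0,"jaw":1},{"dx":0,"dy":0,"dz":20,"roll":0,"jaw":1},{"dx":0,"dy":0,"dz":10,"roll":0,"jaw":1},{"dx":0,"dy":0,"dz":5,"roll":0,"jaw":1},{"dx":0,"dy":0,"dz":2,"roll":0,"jaw":1},{"dx":0,"dy":0,"dz":1,"roll":0,"jaw":1},{"dx":0,"dy":0,"dz":0,"roll":0,"jaw":1},{"dx":0,"dy":0,"dz":0,"roll":0,"jaw":1},{"dx":0,"dy":0,"dz":0,"roll":0,"jaw":-0.25},{"dx":0,"dy":0,"dz":0,"roll":0,"jaw":-0.25},{"dx":0,"dy":0,"dz":0,"roll":0,"jaw":-0.25}]'

```text
time_s: 22.2
ee_pos: [0.5461, 0.039, 0.0155]
eef_rot: [3.142, -0.0, 0.127]
force: [-0.3, -0.8, 0.6]
grip_width: 0.0577
grip_force: 0.0
```

send_rows --rows '[{"dx":0,"dy":0,"dz":-10,"roll":0,"jaw":-0.25},{"dx":0,"dy":0,"dz":-30,"roll":0,"jaw":-0.25},{"dx":0,"dy":0,"dz":-40,"roll":0,"jaw":-0.25},{"dx":0,"dy":0,"dz":-40,"roll":0,"jaw":-0.25},{"dx":-35,"dy":10,"dz":-20,"roll":0,"jaw":-0.4},{"dx":-35,"dy":20,"dz":-10,"roll":0,"jaw":-0.4},{"dx":-30,"dy":20,"dz":0,"roll":0,"jaw":-0.4},{"dx":-10,"dy":10,"dz":0,"roll":0,"jaw":-0.4},{"dx":0,"dy":0,"dz":0,"roll":0,"jaw":-0.4},{"dx":0,"dy":0,"dz":0,"roll":0,"jaw":-0.4}]'

```text
time_s: 23.03
ee_pos: [0.4445, -0.0347, 0.1662]
eef_rot: [3.141, -0.002, 0.125]
force: [0.3, 0.1, -0.2]
grip_width: 0.066
grip_force: 0.0
```

```bash
python3 - <<'E'
from h import *
c=cam('wrist'); st(); cells(c,9); inbay(c,2)
P=cloud(c);m=(np.hypot(P[...,0]-.546,P[...,1]-.0394)<.02); print('z',np.median(P[m][:,2]))
go(436.7,-124.9,35,-0.2,'C')
E
```

```text
t23.1 p [444.8 -34.3 165.9] rot [ 1.7999e+02 -6.0000e-02  7.2300e+00] F [ 1.3  0.  -0. ] w 66.0 gf 0.0
cell 4843 [207.  64.] [550.6  41.9  89.5  41.7] 7.21
cell 3180 [369. 205.] [ 439.1 -125.    86.9   41.3] 0.0
cell 3353 [486. 223.] [ 439.  -245.    86.9   41.8] -0.07
inbay (array([546.6,  38.2,  92.4,  42.1]), 7.17) pack xy 0.4 -1.3
z 0.02176816576460336
C roll 7.43 dx -7.8 dy 90.6 dz 130.9
```

send_rows --rows '[{"dx":0,"dy":0,"dz":0,"roll":3.7,"jaw":-0.4},{"dx":0,"dy":0,"dz":0,"roll":3.6,"jaw":-0.4},{"dx":-2,"dy":22.6,"dz":0,"roll":0,"jaw":-0.4},{"dx":-2,"dy":22.6,"dz":10,"roll":0,"jaw":-0.4},{"dx":-2,"dy":22.6,"dz":20,"roll":0,"jaw":-0.4},{"dx":-2,"dy":22.6,"dz":20,"roll":0,"jaw":-0.4},{"dx":0,"dy":0,"dz":35,"roll":0,"jaw":-0.4},{"dx":0,"dy":0,"dz":30,"roll":0,"jaw":-0.4},{"dx":0,"dy":0,"dz":16,"roll":0,"jaw":-0.4},{"dx":0,"dy":0,"dz":0,"roll":0,"jaw":-0.4},{"dx":0,"dy":0,"dz":0,"roll":0,"jaw":-0.4}]'

```text
time_s: 24.0
ee_pos: [0.4367, -0.1243, 0.034]
eef_rot: [-3.141, 0.001, 0.0]
force: [-0.1, 0.8, -0.3]
grip_width: 0.0657
grip_force: 0.0
```

```bash
python3 - <<'E'
from h import *
c=cam('wrist'); st(); cells(c,5)
go(436.7,-124.9,3.3,0,'C')
E
```

```text
t24.1 p [ 437.2 -124.6   35. ] rot [ 1.7999e+02 -3.0000e-02  0.0000e+00] F [0.5 1.1 0.4] w 65.8 gf 0.0
cell 6969 [277. 229.] [ 441.9 -124.3   80.3   38.8] -0.27
cell 6844 [473. 230.] [ 442.8 -244.5   77.5   39.3] -0.03
C roll 0.0 dx -0.5 dy 0.3 dz 31.7
```

send_rows --rows '[{"dx":-0.5,"dy":0.3,"dz":15,"roll":0,"jaw":-0.4},{"dx":0,"dy":0,"dz":9,"roll":0,"jaw":-0.4},{"dx":0,"dy":0,"dz":5,"roll":0,"jaw":-0.4},{"dx":0,"dy":0,"dz":2,"roll":0,"jaw":-0.4},{"dx":0,"dy":0,"dz":0,"roll":0,"jaw":-0.4},{"dx":0,"dy":0,"dz":0,"roll":0,"jaw":-0.4},{"dx":0,"dy":0,"dz":0,"roll":0,"jaw":1},{"dx":0,"dy":0,"dz":0,"roll":0,"jaw":1},{"dx":0,"dy":0,"dz":0,"roll":0,"jaw":1},{"dx":0,"dy":0,"dz":0,"roll":0,"jaw":1},{"dx":0,"dy":0,"dz":0,"roll":0,"jaw":1}]'

```text
time_s: 24.97
ee_pos: [0.4359, -0.1252, 0.0034]
eef_rot: [3.142, -0.0, -0.001]
force: [-1.5, 0.9, 2.2]
grip_width: 0.0417
grip_force: 12.0
```

send_rows --rows '[{"dx":0,"dy":0,"dz":-12,"roll":0,"jaw":1},{"dx":0,"dy":0,"dz":-33,"roll":-3.65,"jaw":1},{"dx":0,"dy":0,"dz":-35,"roll":-3.65,"jaw":1},{"dx":9,"dy":-11,"dz":0,"roll":0,"jaw":1},{"dx":18.5,"dy":-21.3,"dz":0,"roll":0,"jaw":1},{"dx":18.5,"dy":-21.3,"dz":0,"roll":0,"jaw":1},{"dx":18.5,"dy":-21.3,"dz":0,"roll":0,"jaw":1},{"dx":18.5,"dy":-21.3,"dz":0,"roll":0,"jaw":1},{"dx":18.5,"dy":-21.3,"dz":0,"roll":0,"jaw":1},{"dx":18.5,"dy":-21.3,"dz":0,"roll":0,"jaw":1},{"dx":9.3,"dy":-10.2,"dz":0,"roll":0,"jaw":1},{"dx":0,"dy":0,"dz":0,"roll":0,"jaw":1}]'

```text
time_s: 25.97
ee_pos: [0.546, 0.0408, 0.0829]
eef_rot: [-3.141, -0.0, 0.129]
force: [-0.3, -0.8, -0.1]
grip_width: 0.0417
grip_force: 12.0
```

```bash
python3 - <<'E'
from h import *
c=cam('wrist'); st(); e=get_obs()['ee_pos']; cells(c,5,e[2]+.006)
go(546,39.4,23.3,7.3,'bay')
E
```

```text
t26.0 p [545.2  39.5  82.8] rot [-1.80e+02  4.00e-02  7.35e+00] F [ 0.1 -0.7  0.3] w 41.4 gf 12.0
cell 12487 [278. 242.] [553.6  41.9  94.9  40.5] 7.4
bay roll 0.05 dx 0.8 dy 0.2 dz 59.5
```

send_rows --rows '[{"dx":0.8,"dy":0,"dz":26,"roll":0,"jaw":1},{"dx":0,"dy":0,"dz":18,"roll":0,"jaw":1},{"dx":0,"dy":0,"dz":8,"roll":0,"jaw":1},{"dx":0,"dy":0,"dz":4,"roll":0,"jaw":1},{"dx":0,"dy":0,"dz":2,"roll":0,"jaw":1},{"dx":0,"dy":0,"dz":1,"roll":0,"jaw":1},{"dx":0,"dy":0,"dz":0,"roll":0,"jaw":1},{"dx":0,"dy":0,"dz":0,"roll":0,"jaw":1},{"dx":0,"dy":0,"dz":0,"roll":0,"jaw":-0.25},{"dx":0,"dy":0,"dz":0,"roll":0,"jaw":-0.25},{"dx":0,"dy":0,"dz":0,"roll":0,"jaw":-0.25}]'

```text
time_s: 26.93
ee_pos: [0.5462, 0.0391, 0.0245]
eef_rot: [3.142, -0.0, 0.127]
force: [-0.3, -0.4, 0.4]
grip_width: 0.0576
grip_force: 0.0
```

send_rows --rows '[{"dx":0,"dy":0,"dz":-10,"roll":0,"jaw":-0.25},{"dx":0,"dy":0,"dz":-30,"roll":0,"jaw":-0.25},{"dx":0,"dy":0,"dz":-40,"roll":0,"jaw":-0.25},{"dx":0,"dy":0,"dz":-30,"roll":0,"jaw":-0.25},{"dx":-35,"dy":10,"dz":-20,"roll":0,"jaw":-0.4},{"dx":-35,"dy":20,"dz":-15,"roll":0,"jaw":-0.4},{"dx":-30,"dy":20,"dz":0,"roll":0,"jaw":-0.4},{"dx":-15,"dy":30,"dz":0,"roll":0,"jaw":-0.4},{"dx":-10,"dy":20,"dz":0,"roll":0,"jaw":-0.4},{"dx":0,"dy":0,"dz":0,"roll":0,"jaw":-0.4},{"dx":0,"dy":0,"dz":0,"roll":0,"jaw":-0.4}]'

```text
time_s: 27.85
ee_pos: [0.4356, -0.0757, 0.1696]
eef_rot: [3.141, -0.001, 0.125]
force: [-0.0, 0.5, -0.3]
grip_width: 0.0659
grip_force: 0.0
```

```bash
python3 - <<'E'
from h import *
c=cam('wrist'); st(); cells(c,9); inbay(c,3)
P=cloud(c);m=(np.hypot(P[...,0]-.546,P[...,1]-.0394)<.02); print('z',np.median(P[m][:,2]))
go(436.5,-245,35,0,'D')
E
```

```text
t27.9 p [435.9 -75.  169.4] rot [ 1.7999e+02 -5.0000e-02  7.2100e+00] F [ 0.5  0.7 -0. ] w 65.8 gf 0.0
cell 4837 [158.  50.] [549.1  45.9  85.2  42.7] 7.12
cell 3424 [446. 208.] [ 439.1 -245.    87.1   41.7] 0.13
inbay (array([543.5,  36.4,  87.8,  46.2]), 7.2) pack xy -2.9 -2.7
z 0.03018563858054165
D roll 7.21 dx 0.6 dy 170.0 dz 134.4
```

send_rows --rows '[{"dx":0,"dy":0,"dz":0,"roll":3.6,"jaw":-0.4},{"dx":0,"dy":0,"dz":0,"roll":3.6,"jaw":-0.4},{"dx":0,"dy":28.4,"dz":0,"roll":0,"jaw":-0.4},{"dx":0,"dy":28.4,"dz":0,"roll":0,"jaw":-0.4},{"dx":0,"dy":28.4,"dz":0,"roll":0,"jaw":-0.4},{"dx":0,"dy":28.4,"dz":10,"roll":0,"jaw":-0.4},{"dx":0,"dy":28.4,"dz":20,"roll":0,"jaw":-0.4},{"dx":0.6,"dy":28.4,"dz":25,"roll":0,"jaw":-0.4},{"dx":0,"dy":0,"dz":35,"roll":0,"jaw":-0.4},{"dx":0,"dy":0,"dz":28,"roll":0,"jaw":-0.4},{"dx":0,"dy":0,"dz":16,"roll":0,"jaw":-0.4},{"dx":0,"dy":0,"dz":0,"roll":0,"jaw":-0.4}]'

```text
time_s: 28.9
ee_pos: [0.4355, -0.2437, 0.0314]
eef_rot: [-3.138, 0.005, 0.002]
force: [0.3, 0.2, -0.5]
grip_width: 0.0659
grip_force: 0.0
```

```bash
python3 - <<'E'
from h import *
c=cam('wrist'); st(); cells(c,5)
go(436.5,-245,3.3,0,'D')
E
```

```text
t28.9 p [ 436.4 -244.3   33.7] rot [-1.799e+02  1.500e-01  1.200e-01] F [-0.1  0.9  0.1] w 66.1 gf 0.0
cell 8711 [280. 231.] [ 439.3 -245.    86.3   40.4] -0.08
D roll 0.12 dx 0.1 dy 0.7 dz 30.4
```

send_rows --rows '[{"dx":0,"dy":0.3,"dz":15,"roll":0,"jaw":-0.4},{"dx":0,"dy":0,"dz":9,"roll":0,"jaw":-0.4},{"dx":0,"dy":0,"dz":5,"roll":0,"jaw":-0.4},{"dx":0,"dy":0,"dz":2.3,"roll":0,"jaw":-0.4},{"dx":0,"dy":0,"dz":0,"roll":0,"jaw":-0.4},{"dx":0,"dy":0,"dz":0,"roll":0,"jaw":-0.4},{"dx":0,"dy":0,"dz":0,"roll":0,"jaw":1},{"dx":0,"dy":0,"dz":0,"roll":0,"jaw":1},{"dx":0,"dy":0,"dz":0,"roll":0,"jaw":1},{"dx":0,"dy":0,"dz":0,"roll":0,"jaw":1},{"dx":0,"dy":0,"dz":0,"roll":0,"jaw":1}]'

```text
time_s: 29.87
ee_pos: [0.4365, -0.2459, 0.0036]
eef_rot: [3.141, -0.0, 0.001]
force: [-0.6, 0.4, 2.5]
grip_width: 0.0416
grip_force: 12.0
```

send_rows --rows '[{"dx":0,"dy":0,"dz":-12,"roll":0,"jaw":1},{"dx":0,"dy":0,"dz":-33,"roll":-3.65,"jaw":1},{"dx":0,"dy":0,"dz":-35,"roll":-3.65,"jaw":1},{"dx":7,"dy":-13.2,"dz":-4,"roll":0,"jaw":1},{"dx":14.5,"dy":-26.8,"dz":0,"roll":0,"jaw":1},{"dx":14.5,"dy":-26.8,"dz":0,"roll":0,"jaw":1},{"dx":14.5,"dy":-26.8,"dz":0,"roll":0,"jaw":1},{"dx":14.5,"dy":-26.8,"dz":0,"roll":0,"jaw":1},{"dx":14.5,"dy":-26.8,"dz":0,"roll":0,"jaw":1},{"dx":14.5,"dy":-26.8,"dz":0,"roll":0,"jaw":1},{"dx":14.5,"dy":-26.8,"dz":0,"roll":0,"jaw":1},{"dx":14.5,"dy":-26.8,"dz":0,"roll":0,"jaw":1}]'

```text
time_s: 30.87
ee_pos: [0.5296, -0.0028, 0.0874]
eef_rot: [-3.142, 0.0, 0.128]
force: [0.1, -1.5, -0.4]
grip_width: 0.0414
grip_force: 12.0
```

send_rows --rows '[{"dx":14.5,"dy":-26.8,"dz":0,"roll":0,"jaw":1},{"dx":7.2,"dy":-13.8,"dz":0,"roll":0,"jaw":1},{"dx":0,"dy":0,"dz":0,"roll":0,"jaw":1},{"dx":0,"dy":0,"dz":0,"roll":0,"jaw":1}]'

```text
time_s: 31.2
ee_pos: [0.5454, 0.039, 0.0871]
eef_rot: [3.142, 0.001, 0.13]
force: [-0.1, 0.1, 0.2]
grip_width: 0.0415
grip_force: 12.0
```

```bash
python3 - <<'E'
from h import *
c=cam('wrist'); st(); e=get_obs()['ee_pos']; cells(c,5,e[2]+.006)
go(546,39.4,31.3,7.3,'bay')
E
```

```text
t31.2 p [545.3  38.3  87.2] rot [1.80e+02 3.00e-02 7.37e+00] F [ 0.5 -0.4 -0.5] w 41.7 gf 12.0
cell 12560 [278. 242.] [553.   40.1  95.9  40.4] 7.45
bay roll 0.07 dx 0.9 dy -1.0 dz 55.9
```

send_rows --rows '[{"dx":0.9,"dy":-1,"dz":24,"roll":0,"jaw":1},{"dx":0,"dy":0,"dz":16,"roll":0,"jaw":1},{"dx":0,"dy":0,"dz":8,"roll":0,"jaw":1},{"dx":0,"dy":0,"dz":4,"roll":0,"jaw":1},{"dx":0,"dy":0,"dz":2,"roll":0,"jaw":1},{"dx":0,"dy":0,"dz":1,"roll":0,"jaw":1},{"dx":0,"dy":0,"dz":0,"roll":0,"jaw":1},{"dx":0,"dy":0,"dz":0,"roll":0,"jaw":1},{"dx":0,"dy":0,"dz":0,"roll":0,"jaw":-0.25},{"dx":0,"dy":0,"dz":0,"roll":0,"jaw":-0.25},{"dx":0,"dy":0,"dz":0,"roll":0,"jaw":-0.25}]'

```text
time_s: 32.17
ee_pos: [0.5465, 0.0398, 0.0326]
eef_rot: [-3.142, -0.0, 0.128]
force: [-0.0, -0.5, 0.9]
grip_width: 0.0572
grip_force: 0.0
```

send_rows --rows '[{"dx":0,"dy":0,"dz":-10,"roll":0,"jaw":-0.25},{"dx":0,"dy":0,"dz":-30,"roll":0,"jaw":-0.25},{"dx":0,"dy":0,"dz":-40,"roll":0,"jaw":-0.25},{"dx":0,"dy":0,"dz":-40,"roll":0,"jaw":-0.25},{"dx":-25,"dy":0,"dz":-20,"roll":0,"jaw":0.1},{"dx":-25,"dy":0,"dz":0,"roll":0,"jaw":0.1},{"dx":-10,"dy":0,"dz":0,"roll":0,"jaw":0.1},{"dx":0,"dy":0,"dz":0,"roll":0,"jaw":0.1},{"dx":0,"dy":0,"dz":0,"roll":0,"jaw":0.1}]'

```text
time_s: 32.92
ee_pos: [0.4872, 0.0321, 0.1733]
eef_rot: [3.141, -0.001, 0.128]
force: [-0.4, 0.3, 1.0]
grip_width: 0.0423
grip_force: 0.0
```

```bash
python3 - <<'E'
from h import *
c=cam('wrist'); st(); save(c,'w7.png'); inbay(c,4)
P=cloud(c);m=(np.hypot(P[...,0]-.546,P[...,1]-.0394)<.02); q=P[m]; print('z',np.median(q[:,2]),np.linalg.lstsq(np.c_[q[:,:2]-[.546,.039],np.ones(len(q))],q[:,2],rcond=None)[0])
levels(c,P,(P[...,0]>.4)&(P[...,0]<.65)&(P[...,1]<.2)&(P[...,1]>.1),[(.065,.071,'grip')],100)
go(532.5,149.1,54,7.3,'cover')
E
```

```text
t33.0 p [487.5  32.2 173. ] rot [ 1.7999e+02 -5.0000e-02  7.3500e+00] F [ 0.5  1.2 -0.5] w 42.3 gf 0.0
inbay (array([547. ,  39.5,  91. ,  41.6]), 7.33) pack xy 1.0 -0.0
z 0.0393427979261207 [9.17020397 1.41647038 0.09022296]
grip 1191 [141. 134.] [532.1 148.1  59.4  12.9] 7.93 z 0.0683
cover roll 0.05 dx 59.5 dy -110.3 dz 119.0
```

View pics/w7.png

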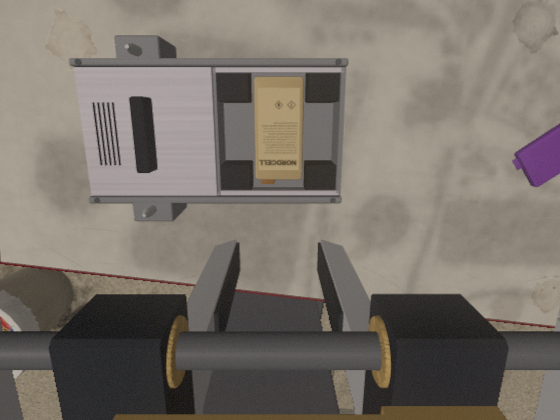

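All four cells stacked in the well (top cell at (278,128)), level, bar of the cover at (143,135). Now shut the cover.

send_rows --rows '[{"dx":15,"dy":-27,"dz":0,"roll":0,"jaw":0.1},{"dx":15,"dy":-28,"dz":0,"roll":0,"jaw":0.1},{"dx":15,"dy":-28,"dz":0,"roll":0,"jaw":0.1},{"dx":14.5,"dy":-27,"dz":10,"roll":0,"jaw":0.1},{"dx":0,"dy":0,"dz":35,"roll":0,"jaw":0.1},{"dx":0,"dy":0,"dz":30,"roll":0,"jaw":0.1},{"dx":0,"dy":0,"dz":0,"roll":0,"jaw":0.1},{"dx":0,"dy":0,"dz":0,"roll":0,"jaw":0.1}]' --force 25

```text
time_s: 33.63
ee_pos: [0.5317, 0.1489, 0.0967]
eef_rot: [3.141, 0.003, 0.129]
force: [0.4, -0.0, 0.8]
grip_width: 0.0423
grip_force: 0.0
```

```bash
python3 - <<'E'
from h import *
c=cam('wrist'); st(); P=cloud(c)
levels(c,P,(P[...,0]>.4)&(P[...,0]<.65)&(P[...,1]<.2)&(P[...,1]>.1),[(.065,.071,'grip')],100)
go(532.5,149.1,53.5,7.3,'cover')
E
```

```text
t33.7 p [532.6 148.9  98.4] rot [-1.80e+02 -1.00e-02  7.34e+00] F [ 0.3 -0.1  0.9] w 42.3 gf 0.0
grip 1711 [278. 235.] [532.3 148.6  59.7  11.8] 6.95 z 0.0685
cover roll 0.04 dx -0.0 dy -0.2 dz 44.9
```

send_rows --rows '[{"dx":0,"dy":0,"dz":25,"roll":0,"jaw":0.1},{"dx":0,"dy":0,"dz":14,"roll":0,"jaw":0.1},{"dx":0,"dy":0,"dz":5,"roll":0,"jaw":0.1},{"dx":0,"dy":0,"dz":0,"roll":0,"jaw":0.1},{"dx":0,"dy":0,"dz":0,"roll":0,"jaw":1},{"dx":0,"dy":0,"dz":0,"roll":0,"jaw":1},{"dx":0,"dy":0,"dz":0,"roll":0,"jaw":1},{"dx":0,"dy":0,"dz":0,"roll":0,"jaw":1},{"dx":0,"dy":0,"dz":0,"roll":0,"jaw":1}]'

```text
time_s: 34.43
ee_pos: [0.532, 0.1489, 0.0539]
eef_rot: [-3.142, -0.001, 0.128]
force: [0.2, -0.3, -0.4]
grip_width: 0.0123
grip_force: 0.0
```

send_rows --rows '[{"dx":0,"dy":5,"dz":0,"roll":0,"jaw":1},{"dx":0,"dy":10,"dz":0,"roll":0,"jaw":1},{"dx":0,"dy":12,"dz":0,"roll":0,"jaw":1},{"dx":0,"dy":12,"dz":0,"roll":0,"jaw":1},{"dx":0,"dy":12,"dz":0,"roll":0,"jaw":1},{"dx":0,"dy":12,"dz":0,"roll":0,"jaw":1},{"dx":0,"dy":12,"dz":0,"roll":0,"jaw":1},{"dx":0,"dy":12,"dz":0,"roll":0,"jaw":1},{"dx":0,"dy":10,"dz":0,"roll":0,"jaw":1},{"dx":0,"dy":6,"dz":0,"roll":0,"jaw":1},{"dx":0,"dy":3,"dz":0,"roll":0,"jaw":1},{"dx":0,"dy":0,"dz":0,"roll":0,"jaw":1}]'

```text
time_s: 35.43
ee_pos: [0.5458, 0.042, 0.0539]
eef_rot: [3.141, -0.001, 0.127]
force: [-0.5, -1.3, 5.6]
grip_width: 0.0115
grip_force: 25.0
```

send_rows --rows '[{"dx":0,"dy":2,"dz":0,"roll":0,"jaw":1},{"dx":0,"dy":1.5,"dz":0,"roll":0,"jaw":1},{"dx":0,"dy":1.5,"dz":0,"roll":0,"jaw":1},{"dx":0,"dy":0,"dz":0,"roll":0,"jaw":1},{"dx":0,"dy":0,"dz":0,"roll":0,"jaw":1}]'

```text
time_s: 35.85
ee_pos: [0.5461, 0.0397, 0.0539]
eef_rot: [-3.139, -0.001, 0.128]
force: [-1.8, 15.7, 6.9]
grip_width: 0.0118
grip_force: 25.0
```

```bash
python3 -c "
from h import *
st()"
```

```text
t35.9 p [546.1  39.7  53.9] rot [-1.7984e+02 -5.0000e-02  7.3400e+00] F [-1.8 15.7  6.9] w 11.8 gf 25.0
```

send_rows --rows '[{"dx":0,"dy":0,"dz":0,"roll":0,"jaw":0.1},{"dx":0,"dy":0,"dz":0,"roll":0,"jaw":0.1},{"dx":0,"dy":0,"dz":0,"roll":0,"jaw":0.1},{"dx":0,"dy":0,"dz":-20,"roll":0,"jaw":0.1},{"dx":0,"dy":0,"dz":-35,"roll":0,"jaw":0.1},{"dx":0,"dy":0,"dz":-35,"roll":0,"jaw":0.1},{"dx":-20,"dy":0,"dz":-30,"roll":0,"jaw":0.1},{"dx":-20,"dy":0,"dz":0,"roll":0,"jaw":0.1},{"dx":0,"dy":0,"dz":0,"roll":0,"jaw":0.1},{"dx":0,"dy":0,"dz":0,"roll":0,"jaw":0.1}]'

```text
time_s: 36.68
ee_pos: [0.5062, 0.0331, 0.1737]
eef_rot: [3.141, -0.001, 0.128]
force: [0.4, -0.2, -0.2]
grip_width: 0.0422
grip_force: 0.0
```

```bash
python3 - <<'E'
from h import *
c=cam('wrist'); st(); P=cloud(c); z=P[...,2]; x,y=P[...,0],P[...,1]
reg=(x>.4)&(x<.65)&(y<.25)&(y>-.1)
levels(c,P,reg,[(.065,.0715,'grip/studs'),(.055,.062,'studs'),(.0455,.052,'cover+walls')],15)
go(476.9,-414.4,110,0,'plate')
E
```

```text
t36.7 p [506.5  33.2 173.2] rot [1.7999e+02 2.0000e-02 7.3300e+00] F [-0.3  0.1  0.1] w 42.4 gf 0.0
grip/studs 60 [130.  74.] [596.  157.7   5.7   5.1] -5.98 z 0.0678
grip/studs 1060 [276. 157.] [546.3  39.8  59.2  11.3] 7.58 z 0.0684
grip/studs 46 [147. 234.] [467.8 141.    6.1   4.4] 27.57 z 0.0677
studs 35 [138.  76.] [595.6 155.9   7.5   3.3] -9.55 z 0.0589
studs 32 [152. 229.] [469.4 140.5   7.4   2.9] 53.3 z 0.0594
cover+walls 20346 [255. 150.] [538.8  94.5 223.7 153.2] -82.55 z 0.0489
plate roll 7.33 dx -29.6 dy 447.6 dz 63.2
```

send_rows --rows '[{"dx":0,"dy":0,"dz":0,"roll":3.7,"jaw":0.1},{"dx":0,"dy":0,"dz":0,"roll":3.6,"jaw":0.1},{"dx":-2,"dy":29.8,"dz":0,"roll":0,"jaw":0.1},{"dx":-2,"dy":29.8,"dz":0,"roll":0,"jaw":0.1},{"dx":-2,"dy":29.8,"dz":0,"roll":0,"jaw":0.1},{"dx":-2,"dy":29.8,"dz":0,"roll":0,"jaw":0.1},{"dx":-2,"dy":29.8,"dz":0,"roll":0,"jaw":0.1},{"dx":-2,"dy":29.8,"dz":0,"roll":0,"jaw":0.1},{"dx":-2,"dy":29.8,"dz":0,"roll":0,"jaw":0.1},{"dx":-2,"dy":29.8,"dz":0,"roll":0,"jaw":0.1},{"dx":-2,"dy":29.8,"dz":0,"roll":0,"jaw":0.1},{"dx":-2,"dy":29.8,"dz":0,"roll":0,"jaw":0.1}]'

```text
time_s: 37.73
ee_pos: [0.4866, -0.2663, 0.1723]
eef_rot: [-3.141, 0.001, 0.001]
force: [0.0, -0.1, -0.4]
grip_width: 0.0421
grip_force: 0.0
```

send_rows --rows '[{"dx":-2,"dy":29.8,"dz":0,"roll":0,"jaw":0.1},{"dx":-2,"dy":29.8,"dz":0,"roll":0,"jaw":0.1},{"dx":-2,"dy":29.8,"dz":10,"roll":0,"jaw":0.1},{"dx":-2,"dy":29.8,"dz":30,"roll":0,"jaw":0.1},{"dx":-1.6,"dy":30.4,"dz":30,"roll":0,"jaw":0.1},{"dx":0,"dy":0,"dz":30,"roll":0,"jaw":0.1},{"dx":0,"dy":0,"dz":20,"roll":0,"jaw":0.1},{"dx":0,"dy":0,"dz":0,"roll":0,"jaw":0.1},{"dx":0,"dy":0,"dz":0,"roll":0,"jaw":0.1}]' --force 40

```text
time_s: 38.48
ee_pos: [0.477, -0.4126, 0.0533]
eef_rot: [-3.14, 0.002, 0.001]
force: [-0.1, -0.1, 0.7]
grip_width: 0.0426
grip_force: 0.0
```

```bash
python3 - <<'E'
from h import *
c=cam('wrist'); st(); P=cloud(c); e=np.array(get_obs()['ee_pos'])
reg=(np.hypot(P[...,0]-e[0],P[...,1]-e[1])<.12)
levels(c,P,reg,[(.006,.012,'plate'),(.028,.034,'grip')],100)
go(476.9,-414.4,12.4,0,'plate')
E
```

```text
t38.5 p [ 477.7 -413.1   55. ] rot [ 1.8e+02 -0.0e+00  7.0e-02] F [-0.6 -0.1  0.6] w 42.1 gf 0.0
plate 24257 [280. 206.] [ 477.3 -414.3  154.4   92.4] 0.1 z 0.0090
grip 1757 [281. 239.] [ 477.7 -414.2   59.1   11.6] 0.63 z 0.0309
plate roll 0.07 dx -0.8 dy 1.3 dz 42.6
```

send_rows --rows '[{"dx":-0.5,"dy":0.5,"dz":22,"roll":0,"jaw":0.1},{"dx":0,"dy":0,"dz":13,"roll":0,"jaw":0.1},{"dx":0,"dy":0,"dz":5,"roll":0,"jaw":0.1},{"dx":0,"dy":0,"dz":2,"roll":0,"jaw":0.1},{"dx":0,"dy":0,"dz":0,"roll":0,"jaw":0.1},{"dx":0,"dy":0,"dz":0,"roll":0,"jaw":1},{"dx":0,"dy":0,"dz":0,"roll":0,"jaw":1},{"dx":0,"dy":0,"dz":0,"roll":0,"jaw":1},{"dx":0,"dy":0,"dz":0,"roll":0,"jaw":1},{"dx":0,"dy":0,"dz":0,"roll":0,"jaw":1},{"dx":0,"dy":0,"dz":0,"roll":0,"jaw":1}]'

```text
time_s: 39.45
ee_pos: [0.4768, -0.4134, 0.0129]
eef_rot: [3.141, -0.0, 0.001]
force: [0.8, 0.4, 1.9]
grip_width: 0.0113
grip_force: 40.0
```

send_rows --rows '[{"dx":0,"dy":0,"dz":-8,"roll":0,"jaw":1},{"dx":0,"dy":0,"dz":-20,"roll":0,"jaw":1},{"dx":0,"dy":0,"dz":-25,"roll":0,"jaw":1},{"dx":0,"dy":0,"dz":-30,"roll":0,"jaw":1},{"dx":0,"dy":0,"dz":-30,"roll":0,"jaw":1},{"dx":0,"dy":0,"dz":-15,"roll":0,"jaw":1},{"dx":0,"dy":0,"dz":0,"roll":-3.7,"jaw":1},{"dx":0,"dy":0,"dz":0,"roll":-3.7,"jaw":1},{"dx":0,"dy":0,"dz":0,"roll":0,"jaw":1},{"dx":0,"dy":0,"dz":0,"roll":0,"jaw":1}]'

```text
time_s: 40.28
ee_pos: [0.4766, -0.4131, 0.1407]
eef_rot: [-3.141, 0.0, 0.128]
force: [-0.4, 0.4, -2.4]
grip_width: 0.0118
grip_force: 40.0
```

```bash
python3 - <<'E'
from h import *
st(); go(531.5,147,140,7.35,'seat')
E
```

```text
t40.3 p [ 476.6 -413.1  140.7] rot [-1.7998e+02  1.0000e-02  7.3400e+00] F [-0.4  0.4 -2.4] w 11.8 gf 40.0
seat roll -0.01 dx 126.1 dy -548.5 dz 0.7
```

send_rows --rows '[{"dx":3.3,"dy":-14.4,"dz":0,"roll":0,"jaw":1},{"dx":6.64,"dy":-28.87,"dz":0,"roll":0,"jaw":1},{"dx":6.64,"dy":-28.87,"dz":0,"roll":0,"jaw":1},{"dx":6.64,"dy":-28.87,"dz":0,"roll":0,"jaw":1},{"dx":6.64,"dy":-28.87,"dz":0,"roll":0,"jaw":1},{"dx":6.64,"dy":-28.87,"dz":0,"roll":0,"jaw":1},{"dx":6.64,"dy":-28.87,"dz":0,"roll":0,"jaw":1},{"dx":6.64,"dy":-28.87,"dz":0,"roll":0,"jaw":1},{"dx":6.64,"dy":-28.87,"dz":0,"roll":0,"jaw":1},{"dx":6.64,"dy":-28.87,"dz":0,"roll":0,"jaw":1},{"dx":6.64,"dy":-28.87,"dz":0,"roll":0,"jaw":1},{"dx":6.64,"dy":-28.87,"dz":0,"roll":0,"jaw":1}]'

```text
time_s: 41.28
ee_pos: [0.5092, -0.0727, 0.1407]
eef_rot: [-3.141, 0.0, 0.128]
force: [1.1, 0.6, -2.2]
grip_width: 0.012
grip_force: 40.0
```

send_rows --rows '[{"dx":6.64,"dy":-28.87,"dz":0,"roll":0,"jaw":1},{"dx":6.64,"dy":-28.87,"dz":0,"roll":0,"jaw":1},{"dx":6.64,"dy":-28.87,"dz":0,"roll":0,"jaw":1},{"dx":6.64,"dy":-28.87,"dz":0,"roll":0,"jaw":1},{"dx":6.64,"dy":-28.87,"dz":0,"roll":0,"jaw":1},{"dx":6.64,"dy":-28.87,"dz":0,"roll":0,"jaw":1},{"dx":6.64,"dy":-28.87,"dz":0,"roll":0,"jaw":1},{"dx":3.3,"dy":-14.4,"dz":0,"roll":0,"jaw":1},{"dx":0,"dy":0,"dz":0,"roll":0,"jaw":1},{"dx":0,"dy":0,"dz":0,"roll":0,"jaw":1},{"dx":0,"dy":0,"dz":0,"roll":0,"jaw":1},{"dx":0,"dy":0,"dz":0,"roll":0,"jaw":1}]'

```text
time_s: 42.28
ee_pos: [0.5306, 0.1459, 0.1406]
eef_rot: [3.141, 0.0, 0.128]
force: [-0.4, 0.5, -2.5]
grip_width: 0.0116
grip_force: 40.0
```

```bash
cat >> h.py <<'E'
def plate(c):
    P=cloud(c); e=np.array(get_obs()['ee_pos']); x,y,z=P[...,0],P[...,1],P[...,2]
    m=(np.hypot(x-e[0],y-e[1])<.11)&(abs(z-e[2]+.003)<.006)
    q=P[m]; print('plate z %.4f'%np.median(q[:,2]),'slope',np.linalg.lstsq(np.c_[q[:,:2]-e[:2],np.ones(len(q))],q[:,2],rcond=None)[0].round(4))
    k,l,s,ce=cv2.connectedComponentsWithStats(m.astype(np.uint8)); i=1+np.argmax(s[1:,4]); M=(l==i).astype(np.uint8)
    print('plate rect',*rect(P[l==i]))
    # holes: inner contours
    cs,h=cv2.findContours(M,cv2.RETR_CCOMP,cv2.CHAIN_APPROX_NONE)
    for k2,cn in enumerate(cs):
        if h[0][k2][3]>=0 and len(cn)>8:
            mm=np.zeros(M.shape,np.uint8); cv2.drawContours(mm,[cn],-1,1,-1); v,u=np.nonzero(mm)
            w=ray(c,np.c_[u,v],np.median(q[:,2])); print('hole px',np.c_[u,v].mean(0).round(1),'n',len(u),'xy',(w.mean(0)[:2]*1000).round(1))
E
python3 - <<'E'
from h import *
c=cam('wrist'); st(); plate(c); save(c,'w8.png',s=1.4)
P=cloud(c);x,y=P[...,0],P[...,1]
levels(c,P,(x>.4)&(x<.65)&(y<.25)&(y>-.1),[(.063,.0715,'grip/studs')],10)
t=cam('top'); PT=cloud(t); x,y=PT[...,0],PT[...,1]
levels(t,PT,(x>.4)&(x<.65)&(y<.25)&(y>-.1),[(.064,.0715,'top studs')],3)
E
```

```text
t42.3 p [530.7 146.  140.7] rot [180.     0.     7.36] F [-0.3 -0.4 -1.3] w 11.6 gf 40.0
plate z 0.1367 slope [-0.0018 -0.0008  0.1368]
plate rect [557.1 149.1 102.6  92.6] 7.44
hole px [278.5 135.3] n 403 xy [595.6 154.1]
grip/studs 39 [273. 129.] [594.9 157.6   6.    3.6] -38.08 z 0.0671
grip/studs 1387 [421. 214.] [546.3  40.   59.5  12.5] 7.92 z 0.0684
top studs 162 [224. 230.] [545.5  39.6  59.9  12.2] 7.3 z 0.0684
```

View pics/w8.png

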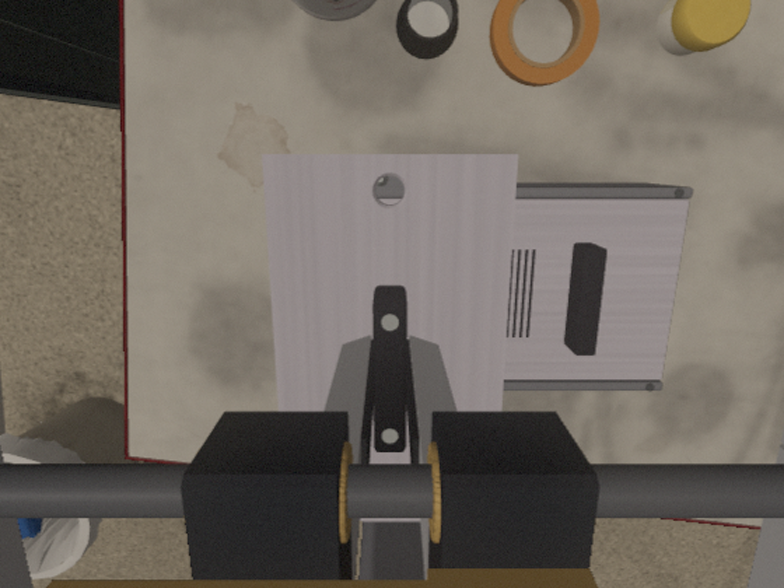

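Plate level; far hole at (388,190) with stud visible in its upper left, needing about 4 mm toward +y. Correct, lower to just above studs, and remeasure.

send_rows --rows '[{"dx":1,"dy":-3.8,"dz":0,"roll":0,"jaw":1},{"dx":0,"dy":0,"dz":20,"roll":0,"jaw":1},{"dx":0,"dy":0,"dz":20,"roll":0,"jaw":1},{"dx":0,"dy":0,"dz":10,"roll":0,"jaw":1},{"dx":0,"dy":0,"dz":5,"roll":0,"jaw":1},{"dx":0,"dy":0,"dz":0,"roll":0,"jaw":1},{"dx":0,"dy":0,"dz":0,"roll":0,"jaw":1},{"dx":0,"dy":0,"dz":0,"roll":0,"jaw":1}]'

```text
time_s: 43.05
ee_pos: [0.5317, 0.1509, 0.0867]
eef_rot: [-3.141, -0.002, 0.13]
force: [-0.3, 0.4, -1.8]
grip_width: 0.0112
grip_force: 40.0
```

```bash
python3 - <<'E'
from h import *
c=cam('wrist'); st(); plate(c)
P=cloud(c);x,y,z=P[...,0],P[...,1],P[...,2]
levels(c,P,(x>.57)&(x<.62)&(y<.18)&(y>.14),[(.063,.0715,'stud')],5)
q=proj(c,[[.5955,.158,.08]])[0].astype(int); print(q); save(c,'w9.png',(q[0]-40,q[1]-30,q[0]+40,q[1]+30),8)
E
```

```text
t43.1 p [531.7 150.9  86.7] rot [-1.7999e+02 -9.0000e-02  7.4500e+00] F [-0.8 -0.6 -1.8] w 11.9 gf 40.0
plate z 0.0828 slope [ 0.     -0.0007  0.0828]
plate rect [558.2 154.  102.6  92.6] 7.5
hole px [278.5 135.3] n 401 xy [596.6 159.1]
stud 135 [279. 134.] [596.2 159.    7.3   6.8] -82.07 z 0.0669
[280 137]
```

View pics/w9.png

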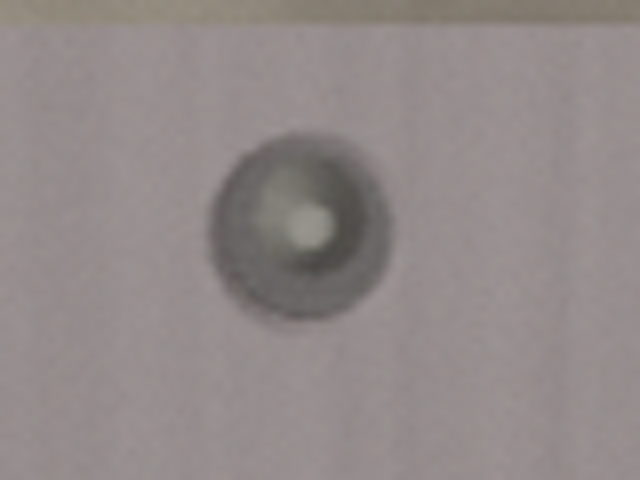

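```bash
python3 - <<'E'
from h import *
c=cam('wrist'); print(-c['R'].T@c['t']); print(ray(c,[[240+310/8-.5,107+228/8-.5]],.070)*1000, ray(c,[[240+302/8-.5,107+226/8-.5]],.0828)*1000)
go(531.7,150.9,60,7.4)
E
```

```text
[0.60763259 0.16087551 0.26657919]
[[595.99151545 159.14848002  70.        ]] [[596.80715242 159.78406643  82.8       ]]
 roll 0.05 dx 0.1 dy 0.0 dz 26.5
```

send_rows --rows '[{"dx":-0.8,"dy":0.5,"dz":0,"roll":0,"jaw":1},{"dx":0,"dy":0,"dz":4,"roll":0,"jaw":1},{"dx":0,"dy":0,"dz":4,"roll":0,"jaw":1},{"dx":0,"dy":0,"dz":4,"roll":0,"jaw":1},{"dx":0,"dy":0,"dz":3,"roll":0,"jaw":1},{"dx":0,"dy":0,"dz":0,"roll":0,"jaw":1}]'

```text
time_s: 43.65
ee_pos: [0.5301, 0.1502, 0.0698]
eef_rot: [-3.142, 0.001, 0.13]
force: [0.0, 1.1, -1.6]
grip_width: 0.0117
grip_force: 40.0
```

send_rows --rows '[{"dx":0,"dy":0,"dz":3,"roll":0,"jaw":1},{"dx":0,"dy":0,"dz":3,"roll":0,"jaw":1},{"dx":0,"dy":0,"dz":2,"roll":0,"jaw":1},{"dx":0,"dy":0,"dz":1,"roll":0,"jaw":1},{"dx":0,"dy":0,"dz":0,"roll":0,"jaw":1},{"dx":0,"dy":0,"dz":0,"roll":0,"jaw":1}]'

```text
time_s: 44.15
ee_pos: [0.5304, 0.1502, 0.0617]
eef_rot: [3.142, 0.0, 0.13]
force: [0.5, -0.3, -1.7]
grip_width: 0.0117
grip_force: 40.0
```

```bash
python3 - <<'E'
from h import *
c=cam('wrist'); st(); plate(c)
E
```

```text
t44.2 p [530.5 150.2  61.8] rot [-1.80e+02 -1.00e-02  7.46e+00] F [-1.   0.2 -3. ] w 11.0 gf 40.0
plate z 0.0577 slope [-0.0018 -0.0045  0.0578]
plate rect [556.8 153.4 102.7  92.5] 7.51
hole px [277.6 134.3] n 180 xy [595.8 158.9]
hole px [279.5 137.8] n 211 xy [594.2 157.7]
```

send_rows --rows '[{"dx":0,"dy":0,"dz":1,"roll":0,"jaw":1},{"dx":0,"dy":0,"dz":1,"roll":0,"jaw":1},{"dx":0,"dy":0,"dz":0.3,"roll":0,"jaw":1},{"dx":0,"dy":0,"dz":0,"roll":0,"jaw":1},{"dx":0,"dy":0,"dz":0,"roll":0,"jaw":1}]'

```text
time_s: 44.62
ee_pos: [0.5306, 0.1503, 0.0605]
eef_rot: [-3.142, -0.001, 0.13]
force: [-5.1, -1.0, 11.9]
grip_width: 0.0117
grip_force: 40.0
```

send_rows --rows '[{"dx":0,"dy":0,"dz":0,"roll":0,"jaw":0.1},{"dx":0,"dy":0,"dz":0,"roll":0,"jaw":0.1},{"dx":0,"dy":0,"dz":0,"roll":0,"jaw":0.1},{"dx":0,"dy":0,"dz":0,"roll":0,"jaw":0.1},{"dx":0,"dy":0,"dz":-20,"roll":0,"jaw":0.1},{"dx":0,"dy":0,"dz":-35,"roll":0,"jaw":0.1},{"dx":0,"dy":0,"dz":-35,"roll":0,"jaw":0.1},{"dx":-20,"dy":20,"dz":-35,"roll":0,"jaw":0.1},{"dx":-20,"dy":20,"dz":-10,"roll":0,"jaw":0.1},{"dx":0,"dy":0,"dz":0,"roll":0,"jaw":0.1},{"dx":0,"dy":0,"dz":0,"roll":0,"jaw":0.1}]'

```text
time_s: 45.53
ee_pos: [0.4972, 0.1065, 0.1925]
eef_rot: [-3.142, -0.002, 0.129]
force: [-0.0, -1.1, 0.2]
grip_width: 0.0422
grip_force: 0.0
```

```bash
python3 - <<'E'
from h import *
c=cam('wrist'); st(); save(c,'w10.png'); P=cloud(c);x,y=P[...,0],P[...,1]
reg=(x>.4)&(x<.65)&(y<.25)&(y>-.1)
levels(c,P,reg,[(.053,.060,'plate'),(.0455,.051,'cover'),(.065,.0715,'cgrip'),(.075,.082,'pgrip')],40)
m=reg&(P[...,2]>.053)&(P[...,2]<.06)&(y>.1)&(y<.2); q=P[m]; print(np.linalg.lstsq(np.c_[q[:,:2]-[.532,.15],np.ones(len(q))],q[:,2],rcond=None)[0].round(4))
E
```

```text
t45.6 p [497.3 107.  191.7] rot [-1.7999e+02 -2.0000e-02  7.4200e+00] F [ 0.7 -0.3 -0.3] w 42.0 gf 0.0
plate 16788 [235. 149.] [530.2 150.2 156.1  92.7] 7.75 z 0.0565
plate 121 [354. 152.] [546.5  44.9  59.9   9.5] -1.6 z 0.0566
cover 49 [173.  89.] [581.2 208.8   8.    5. ] -83.85 z 0.0501
cover 735 [354.  89.] [601.9  51.1 121.1   5.1] -82.57 z 0.0501
cover 13709 [357. 154.] [542.2  43.4 121.3 112.4] -82.61 z 0.0487
cgrip 50 [230.  77.] [596.4 158.5   6.    5.8] 19.26 z 0.0682
cgrip 971 [362. 156.] [546.   39.5  58.9  12.6] 7.18 z 0.0685
pgrip 1031 [232. 158.] [530.8 149.8  59.5  12.3] 7.51 z 0.0784
[-0.001  -0.001   0.0565]
```

View pics/w10.png

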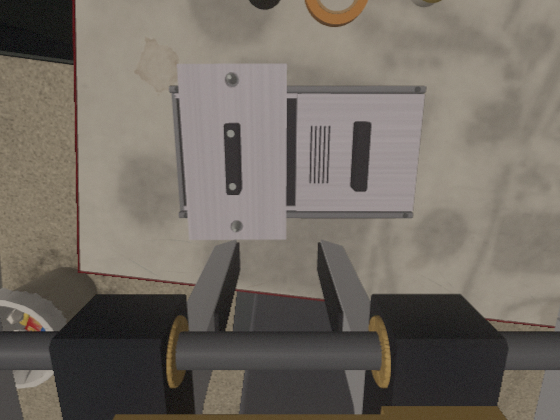

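Plate is flat on both studs (z 56.5 mm top, centred within the play, yaw within 0.3°), cover bar at its shut stop. Handing in.

```bash
python3 -c "
from h import *
print(hand_in())"
```

```text
the job is handed in; nothing more can be done
None
```

The job is handed in, but the hand-in returned no verdict: the four tan cells are stacked in the bay, the cover is slid to its shut stop, and the plate lies flat on both studs.

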